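Mix the sample jars and load the microscope stage

ROBOT

A 6-joint arm with a two-finger parallel gripper is mounted at the origin on the work surface. World frame = base frame: x ahead of the robot, y to its left, z up, the work surface at z = 0. Lengths are in m, angles in rad, forces in N, time in s.
With the tool pointing down it reaches from about 0.425 to 0.95 m from the base axis. Payload 3.5 kg.
Tool frame: the origin (TCP) lies on the centre line of the jaws, within the pads' length; the fingertips stand 19 mm ahead of it and the grasp point (between the pads) is the TCP; z points along the fingers, y is the line along which they close (so a half turn about z gives the same grasp; the last joint's range is limited). The gripper opens to 85 mm and grips with 20 to 120 N. Pads are 22 mm wide; open, the fingers measure 114 mm over their backs; the gripper's body (76 mm by 85 mm) begins 54 mm behind the grasp point. The pads swing forward as they close: fully open they stand 13 mm farther back than shut.
Start: joints at [1.166, 0.286, 1.577, -0, 1.279, -0.15], TCP at [0.17, 0.653, 0.25] pointing down, gripper open.
Joint ranges: [-2.77, 2.77], [-0.9, 2.22], [0.21, 2.48], [-1.53, 4.67], [0.24, 2.81], [-2.84, 2.84]. Speed limits (rad/s): [2.79, 2.79, 3.14, 3.14, 3.14, 3.14].

INTERFACE

Orientations are given as a unit quaternion [x, y, z, w].
In Python, from plant import ctrl, imaging gives the robot as it stands. The module is installed in compiled form; this text tells all that it offers.
- The arm moves only by the shell command python3 -m handwheel 'ROWS' [OPENING] [FORCE]. ROWS is JSON, one flat list of numbers, 6 for each row, row after row: the shift along the world's x, y, z in units of 150 mm (1.0 is 150 mm), then the turn, a rotation vector about the world's x, y, z in units of 90 degrees (1.0 is 90 degrees). In form: [tx, ty, tz, rx, ry, rz, tx, ty, tz, rx, ry, rz, ...]. A call has 1 to 5 rows; each row shifts and turns the commanded pose from where the row before left it; what a row does not reach is not made up. A row lasts 1/12 s, in which the tool goes at most 41.7 mm and 7.16 degrees, less where a joint would pass 70% of its speed; a pose out of reach is approached as far as the arm can. A call with a number of a shift or a turn outside -1 to 1 is refused whole. A call with a gripper value outside its range is refused whole. OPENING is the opening, from 0 (shut) to 1 (fully open), set as the call begins (- or left out, the last holds). The fingers move at their own pace and stop on an object; FORCE is the grip in N (left out, the last holds). Time passes only in rows, so rows that do not move let the fingers close. It gives the time, the measured TCP pose, the force, the opening and the grip force at its end, in the units of the state.
- ctrl.get_state(): the state, without advancing time (a new reading comes with each control period).
- imaging.read_camera(name): name is "scene" or "top"; returns (picture, depth): 384x512x3 uint8, blue, green, red; 384x512 float32, m along the optical axis (not along the pixel's ray), 0 where there is no reading.
- imaging.get_calibration(name): a dict with "fovy" (degrees; the focal length in pixels is half the picture's height over the tangent of half this angle, whatever the lens; pixels are square), "cx", "cy" (the principal point, pixels), "distortion" ([k1, k2, p1, p2, k3] as OpenCV has them; the pictures are not rectified), "R" (3x3) and "t" (3): a world point X has camera coordinates R X + t. Camera axes: x right, y down, z forward; pixel columns grow to the right and rows downward; lengths in m; the calibration is good to about 2 mm. A picture is of the moment at which its call begins. get_calibration takes no time and is no camera call.
- ctrl.sign_off(): hands the job in; it is judged then, once.
The state is a dict: "time": time; "qpos": joint angles; "dq": joint speeds; "joint_efforts": joint torques, N m; "eef_pos": TCP position; "tcp_rot": TCP orientation; "contact_force": force on the tool from outside, world axes, zero at the start; "wrist_torque": the same for the moment, N m; "opening": opening from 0.0 (shut) to 1.0 (fully open); "finger_force": force on a finger pad.
Only numpy, scipy, OpenCV 4.12 (cv2) and the standard library are available. Lean on these libraries where they do the work, as an engineer would, in place of code of your own. Each camera call takes 0.05 s, during which the arm holds its last target. There are 200 camera calls.

TASK

Get the samples ready for the microscope: first clear the loupe off the mixer into the grey accessory box and lay the round stage plate flat and fully home in the stage's recess, then mix every sample jar that is there, one after another from the smallest to the largest, by pressing it upright onto the mixer's sprung pad until the pad is fully down and keeping it there for about a second. The largest jar finally stands in the middle of the seated plate, all the others upright on the rubber mat; leave everything else where it is.

Things in the scene. Friction and masses are not known exactly. Their poses are not given: they have to be found in the camera images.
- jar1: smallest of the closed sample jars: upright amber glass cylinder with a heavy, thick bottom and a white screw cap, 36 mm diameter, 40 mm tall in all, the top 14 mm being the cap (32 mm diameter); about 60 g (0.8 to 1.2 times). Origin: centre of its underside, z up the jar. Not there in every start (then its state is None). Starts standing on the table.
- jar2: second smallest of the closed sample jars: upright amber glass cylinder with a heavy, thick bottom and a white screw cap, 42 mm diameter, 48 mm tall in all, the top 14 mm being the cap (38 mm diameter); about 100 g (0.8 to 1.2 times). Origin: centre of its underside, z up the jar. Not there in every start (then its state is None). Starts standing on the table.
- jar3: second largest of the closed sample jars: upright amber glass cylinder with a heavy, thick bottom and a white screw cap, 49 mm diameter, 56 mm tall in all, the top 14 mm being the cap (45 mm diameter); about 160 g (0.8 to 1.2 times). Origin: centre of its underside, z up the jar. Not there in every start (then its state is None). Starts standing on the table.
- jar4: largest of the closed sample jars: upright amber glass cylinder with a heavy, thick bottom and a white screw cap, 56 mm diameter, 64 mm tall in all, the top 14 mm being the cap (52 mm diameter); about 240 g (0.8 to 1.2 times). Origin: centre of its underside, z up the jar. Always there. Starts standing on the table.
- disc: round stage plate: bare metal disc with a white face, 62 mm diameter, 12 mm thick, about 90 g, lying flat on the table at the start. Origin: centre of its underside, z up. It fits the recess of the stage with 3.5 mm of play in diameter.
- stage: microscope stage, a bare steel square block, 150 x 150 mm, 30 mm high, fixed to the table, with two small knurled knobs on two of its sides (reaching 16 mm out) and a round recess in the middle of its top. Origin: centre of its underside, z up, x and y along its sides.
- recess (a point): centre of the mouth of the stage's round recess, level with the stage top (30 mm above the table). Recess 65.5 mm diameter, 6 mm deep, dark floor, with a 2 mm chamfer; the seated disc stands 6 mm proud, its upper face 36 mm above the table.
- mixer: touch-operated sample mixer, fixed to the table: grey box 115 x 110 mm, with a bare aluminium collar 88 mm in diameter whose top is 68 mm above the table, and on it a round black rubber pad. Origin: centre of its underside (on the table), z up.
- pad_top (a point): centre of the upper face of the mixer's round rubber pad (72 mm diameter, 10 mm thick); 90 mm above the table when up, 80 mm when fully pressed. It moves with the pad.
- pad (a joint): how far the mixer's sprung pad is pressed down, m: 0 up, 0.010 fully down against its stop. Spring: starts to move at about 4 N, about 11 N at the stop. It returns by itself; the weight of a jar or of the loupe alone does not press it.
- loupe: small eyepiece loupe left standing on the mixer's pad: black cylinder 38 mm diameter, 26 mm high, with a steel upper ring 34 mm diameter, 40 mm tall in all, about 80 g. Origin: centre of its underside, z up.
- kitbox: open grey plastic accessory box, 130 x 120 mm (x, y), 34 mm high, 4 mm walls and floor, fixed to the table. Origin: centre of its underside, z up.
- mat: flat black rubber mat, 110 x 200 mm (short side along its x, long side along its y), 3 mm thick, fixed to the table. Origin: centre of its underside, z up.
- gauge_block: bystander, leave alone: steel gauge block 30 x 18 x 12 mm. Origin: underside.
- mug: bystander, leave alone: white mug, 85 mm tall. Origin: underside.
- caliper: bystander, leave alone: digital caliper lying flat, 170 mm long. Origin: underside.
- tape_roll: bystander, leave alone: paper-coloured roll of tape, 68 mm diameter, 18 mm high. Origin: underside.
- calculator: bystander, leave alone: grey pocket calculator, 120 x 75 x 14 mm. Origin: underside.
- brush: bystander, leave alone: small brush lying flat. Origin: underside.
- objective: bystander, leave alone: dark steel microscope objective standing upright, 32 mm diameter, 42 mm tall. Origin: underside.

How it is judged:
On the way, in this order (a step that is already met when the one before it is completed fails the run):
1. the loupe lies released in the accessory box and the disc lies released and fully home in the stage's recess (x of loupe in the frame of kitbox between -0.062 and 0.062 m and y of loupe in the frame of kitbox between -0.057 and 0.057 m and height (world z) of loupe below 0.03 m and linear speed of each of loupe, disc below 0.03 m/s and contact force between the fingers and loupe below 0.1 N and horizontal distance between disc and recess below 0.004 m and z of disc in the frame of recess below -0.004 m and angle between disc's own z axis and vertical below 0.05 rad and contact force between the fingers and disc below 0.1 N), for 0.2 s.
2. the smallest jar (if there), upright, holds the mixer's pad fully down for half a second (z of jar1 in the frame of mixer between 0.07 and 0.0815 m and horizontal distance between jar1 and pad_top below 0.025 m and contact force between jar1 and mixer above 3 N and angle between jar1's own z axis and vertical below 0.2 rad), for 0.5 s.
3. the second smallest jar (if there), upright, holds the mixer's pad fully down for half a second (z of jar2 in the frame of mixer between 0.07 and 0.0815 m and horizontal distance between jar2 and pad_top below 0.025 m and contact force between jar2 and mixer above 3 N and angle between jar2's own z axis and vertical below 0.2 rad), for 0.5 s.
4. the second largest jar (if there), upright, holds the mixer's pad fully down for half a second (z of jar3 in the frame of mixer between 0.07 and 0.0815 m and horizontal distance between jar3 and pad_top below 0.025 m and contact force between jar3 and mixer above 3 N and angle between jar3's own z axis and vertical below 0.2 rad), for 0.5 s.
5. the largest jar (if there), upright, holds the mixer's pad fully down for half a second (z of jar4 in the frame of mixer between 0.07 and 0.0815 m and horizontal distance between jar4 and pad_top below 0.025 m and contact force between jar4 and mixer above 3 N and angle between jar4's own z axis and vertical below 0.2 rad), for 0.5 s.
At the end, for the whole second after the job is handed in: All released, at rest: loupe in the box; disc flat in the recess (under 4 mm off centre, 4 mm or more down, tilt under 0.05 rad); every smaller jar upright, its centre over the mat; largest jar upright on the disc, within 12 mm of its centre (all of step 1 and x of jar1 in the frame of mat between -0.055 and 0.055 m and y of jar1 in the frame of mat between -0.1 and 0.1 m and height (world z) of jar1 between 0.001 and 0.007 m and angle between each of jar1, jar2, jar3, jar4's own z axis and vertical below 0.1 rad and linear speed of each of jar1, jar2, jar3, jar4 below 0.03 m/s and contact force between the fingers and jar1 below 0.1 N and x of jar2 in the frame of mat between -0.055 and 0.055 m and y of jar2 in the frame of mat between -0.1 and 0.1 m and height (world z) of jar2 between 0.001 and 0.007 m and contact force between the fingers and jar2 below 0.1 N and x of jar3 in the frame of mat between -0.055 and 0.055 m and y of jar3 in the frame of mat between -0.1 and 0.1 m and height (world z) of jar3 between 0.001 and 0.007 m and contact force between the fingers and jar3 below 0.1 N and horizontal distance between jar4 and disc below 0.012 m and height (world z) of jar4 between 0.033 and 0.04 m and contact force between the fingers and jar4 below 0.1 N); the robot touches nothing.
It fails at once if a bystander was pushed more than 40 mm from its place (distance of any of gauge_block, mug, caliper, tape_roll, calculator, brush, objective from where it was at the start of the episode above 0.04 m).
Of jar1, jar2, jar3 only 2 to 3 are there at a start; the rules pass over those that are not, and their reading is None.
At some moment in a run one of jar1, jar2, jar3, jar4 may be knocked a few centimetres aside while the robot is not near it.
It also fails if it takes over 210 s, if anything falls off the work surface, if the arm or the gripper's body presses on something with over 40 N, if the wrist force passes 120 N, or if a joint passes its speed limit or range.

## Working session

There is one attempt and no reset: what is moved stays moved. The work goes in short steps, Python scripts to look and compute and a shell command to move; the robot and the scene stay as the last step left them, time stands still between calls to the robot, and variables do not carry over. Pictures are saved under pics/ and viewed, at most 14 in all, crops included, and the job is handed in when it is done.

```bash
mkdir -p pics; cat > h.py <<'E'
import numpy as np, cv2
from plant import ctrl, imaging
def cal(n):
    c=imaging.get_calibration(n); f=192/np.tan(np.radians(c["fovy"])/2)
    return np.array([[f,0,c["cx"]],[0,f,c["cy"]],[0,0,1.]]),np.array(c["distortion"],float),np.array(c["R"],float),np.array(c["t"],float)
def ray(n,uv,z):
    K,D,R,t=cal(n); p=cv2.undistortPoints(np.array(uv,float).reshape(-1,1,2),K,D).reshape(-1,2)
    d=np.c_[p,np.ones(len(p))]@R; c=-R.T@t
    return c+d*((z-c[2])/d[:,2])[:,None]
def proj(n,X):
    K,D,R,t=cal(n); return cv2.projectPoints(np.array(X,float).reshape(-1,1,3),cv2.Rodrigues(R)[0],t,K,D)[0].reshape(-1,2)
def cloud(n,dep):
    K,D,R,t=cal(n); v,u=np.mgrid[:384,:512]
    p=cv2.undistortPoints(np.c_[u.ravel(),v.ravel()].astype(float).reshape(-1,1,2),K,D).reshape(-1,2)
    P=np.c_[p,np.ones(len(p))]*dep.reshape(-1,1)
    X=((P-t)@R).reshape(384,512,3); X[dep<=0]=np.nan; return X
def topdown(X,img,name,x0=.1,x1=1.0,y0=-.7,y1=.7):pass
E
python3 - <<'E'
from h import *
for n in("top","scene"):
    p,d=imaging.read_camera(n); cv2.imwrite(f"pics/{n}0.png",cv2.resize(p,(768,576))); np.savez(f"{n}0.npz",p=p,d=d)
    K,D,R,t=cal(n); print(n,-R.T@t,R[2],K[0,0],D,(d>0).mean())
print(ctrl.get_state())
E
```

```text
top [ 0.33627978 -0.04193524  1.36210997] [ 0.18626125 -0.00875238 -0.98246127] 387.26780912904184 [-0.01314266  0.          0.          0.          0.        ] 0.9960581461588541
scene [1.29291174 0.09512626 0.73611502] [-0.72881405 -0.11324355 -0.67528215] 355.4885507784726 [-0.09665693  0.          0.          0.          0.        ] 0.9959462483723959
{'time': 0.1, 'qpos': array([ 1.16594800e+00,  2.87133367e-01,  1.57805077e+00,  1.60189589e-05,
        1.27859373e+00, -1.49978020e-01]), 'dq': array([-0.00105628, -0.0003785 , -0.00501828,  0.00144665, -0.0025508 ,
        0.00041544]), 'joint_efforts': array([ 2.02486945e-04, -4.07294762e+01, -2.93699616e+01, -1.70132171e-04,
        3.44240812e-03, -8.45239441e-06]), 'eef_pos': array([0.16991175, 0.65268712, 0.249037  ]), 'tcp_rot': array([ 1.27092735e-01,  9.91890237e-01, -1.04873304e-03, -3.06604934e-04]), 'contact_force': array([-0.31114163,  0.15052925, -0.20290618]), 'wrist_torque': array([-0.03743132,  0.0293412 ,  0.02553205]), 'finger_force': 0.0, 'opening': 1.0024577754976163}
```

View pics/top0.png

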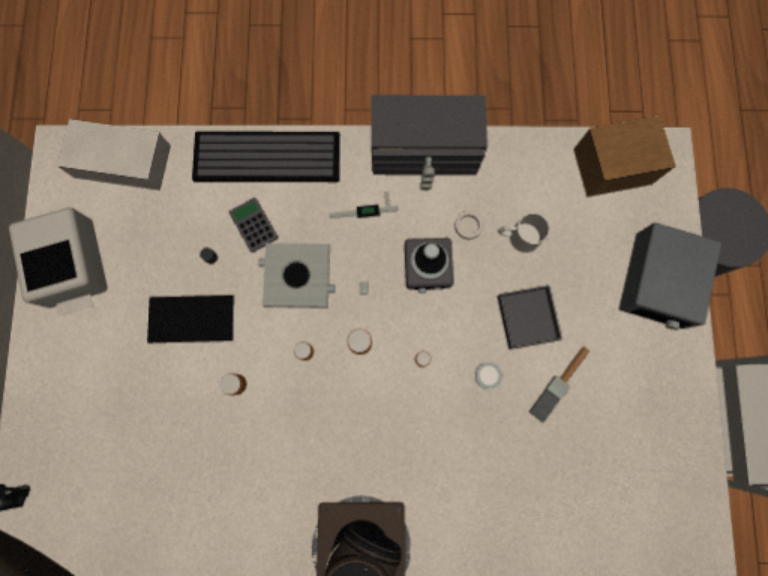

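View pics/scene0.png

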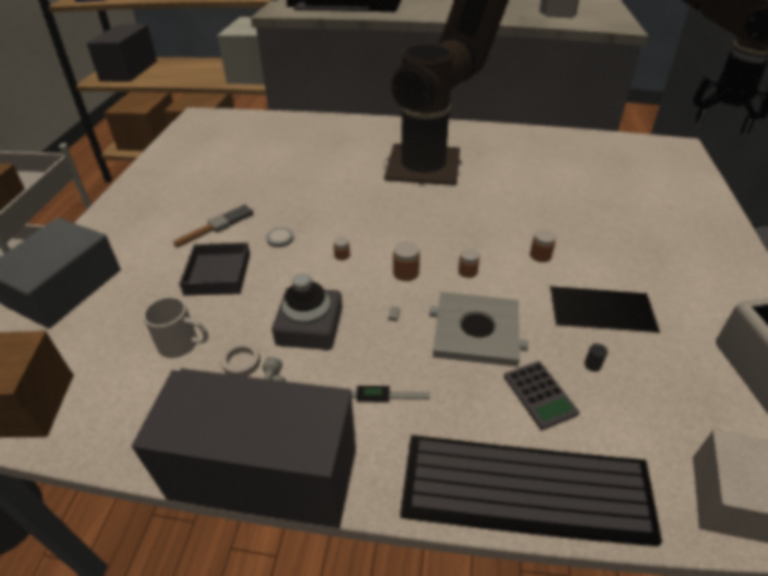

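```bash
cat >> h.py <<'E'
def comps(n,d,z0,z1,amin=15):
    X=cloud(n,d); m=((X[...,2]>z0)&(X[...,2]<z1)).astype(np.uint8)
    k,l,s,c=cv2.connectedComponentsWithStats(m)
    for i in range(1,k):
        if s[i,4]>=amin:
            P=X[l==i]; 
            if P[:,0].min()>.15 and P[:,0].max()<1.05:
                r=cv2.minAreaRect((P[:,:2]*1000).astype(np.float32)); cc=cv2.minEnclosingCircle((P[:,:2]*1000).astype(np.float32))
                print(n,"px",c[i].round(),"A",s[i,4],"mean",P.mean(0).round(4),"zmed",np.median(P[:,2]).round(4),"rect",np.round(r[0],1),np.round(r[1],1),round(r[2],1),"circ",np.round(cc[0],1),round(cc[1],1))
E
python3 - <<'E'
from h import *
for n in("top","scene"):
    d=np.load(n+"0.npz")["d"]; 
    X=cloud(n,d); print(n,np.nanmedian(X[230:250,180:190,2]) if n=="top" else np.nanmedian(X[140:150,240:250,2]), np.nanstd(X[250:270,180:190,2]) )
    comps(n,d,.006,.2)
E
```

```text
top -0.0016068194603469158 0.0029399084622460285
top px [285.  90.] A 4084 mean [ 0.9078 -0.1524  0.1308] zmed 0.147 rect [ 906.6 -157. ] [184.5 266.9] 0.4 circ [ 927.7 -154.6] 145.1
top px [415. 103.] A 2619 mean [ 0.8759 -0.607   0.1012] zmed 0.1179 rect [ 888.5 -620.3] [133.5 177.5] 11.3 circ [ 887.5 -620.4] 106.7
top px [ 76. 103.] A 2592 mean [0.8883 0.5863 0.0693] zmed 0.0769 rect [897.7 596.8] [222.3 123.2] 81.5 circ [896.9 596.2] 123.4
top px [178. 104.] A 3293 mean [0.9039 0.2356 0.0179] zmed 0.0181 rect [908.5 237.5] [137.4 360.7] 0.4 circ [906.  236.6] 189.2
top px [190. 175.] A 2550 mean [0.6374 0.1806 0.0236] zmed 0.0263 rect [665.8 177.4] [324.7 194.5] 21.9 circ [653.  195.3] 168.8
top px [245. 140.] A 109 mean [ 0.7683 -0.0134  0.011 ] zmed 0.0109 rect [767.1 -11.5] [28.  62.4] 6.8 circ [766.3 -11.9] 31.5
top px [ 38. 173.] A 3400 mean [0.6262 0.6783 0.0914] zmed 0.1062 rect [624.5 691.7] [217.  150.6] 17.3 circ [632.3 692.8] 119.7
top px [312. 150.] A 159 mean [ 0.732  -0.2574  0.0158] zmed 0.0161 rect [ 732.  -257.5] [65.2 65.3] 33.4 circ [ 732.6 -258.9] 34.8
top px 
[... 3681 characters left out ...]
 -153.7] [299.8 267.9] 0.1 circ [ 862.1 -153.4] 193.5
scene px [397. 237.] A 211 mean [0.6623 0.3609 0.031 ] zmed 0.0362 rect [657.2 363. ] [31.4 33.1] 16.5 circ [657.6 363.8] 18.3
scene px [360. 263.] A 1196 mean [0.7432 0.2644 0.0127] zmed 0.0128 rect [738.2 264.2] [119.7  77.2] 31.4 circ [738.2 264.3] 68.0
scene px [248. 261.] A 213 mean [ 0.7742 -0.0129  0.0102] zmed 0.0101 rect [773.9 -12.6] [28.  55.3] 9.5 circ [773.4 -12.4] 29.7
scene px [488. 323.] A 3087 mean [0.9033 0.5151 0.0611] zmed 0.0767 rect [891.7 535.5] [ 96.2 123.8] 82.0 circ [892.6 536. ] 76.5
scene px [353. 327.] A 9456 mean [0.919  0.2381 0.0182] zmed 0.0186 rect [912.2 238.3] [359.8 131.4] 89.8 circ [912.7 238.3] 189.6
```

```bash
cat >> h.py <<'E'
def blob(n,p,xyz,f,half=14,amin=10):
    """component (mask f(bgr float)) nearest the projection of xyz, cast on plane z: centre, equivalent diameter"""
    u=proj(n,xyz)[0]; x,y=int(round(u[0])),int(round(u[1])); S=4
    w=cv2.resize(p[y-half:y+half+1,x-half:x+half+1],None,fx=S,fy=S,interpolation=cv2.INTER_CUBIC).astype(float)
    m=f(w).astype(np.uint8); k,l,s,c=cv2.connectedComponentsWithStats(m)
    b=[(np.hypot(*(c[i]-S*half-S/2)),i) for i in range(1,k) if s[i,4]>amin*S*S]
    if not b: return None
    i=min(b)[1]; cn=max(cv2.findContours((l==i).astype(np.uint8),cv2.RETR_EXTERNAL,cv2.CHAIN_APPROX_NONE)[0],key=len)[:,0].astype(float)
    q=(cn+.5)/S-.5+[x-half,y-half]; X=ray(n,q,xyz[2])[:,:2]*1000
    M=cv2.moments(X.astype(np.float32).reshape(-1,1,2)); A=abs(M["m00"])
    r=cv2.minAreaRect(X.astype(np.float32))
    return np.round([M["m10"]/M["m00"],M["m01"]/M["m00"],2*np.sqrt(A/np.pi)],1),np.round(r[0],1),np.round(r[1],1),round(r[2],1)
E
python3 - <<'E'
from h import *
I={n:np.load(n+"0.npz")["p"] for n in("top","scene")}
J=dict(jar1=(.414,-.142,.04),jar2=(.432,.131,.048),jar3=(.357,.288,.056),jar4=(.452,.003,.064),disc=(.376,-.293,.012),loupe=(.64,-.155,.13),stage=(.61,.155,.03),mat=(.49,.38,.003))
for k,c in J.items():
    for n,p in I.items():
        u=proj(n,c)[0].round().astype(int); print(k,n,u,p[u[1],u[0]],"nb",[p[u[1],u[0]+d].tolist() for d in(-12,-8,-6,-4,4,6,8,12)])
E
```

```text
jar1 top [282 238] [158 171 179] nb [[153, 172, 184], [152, 170, 183], [111, 129, 150], [138, 150, 159], [140, 158, 171], [148, 166, 179], [150, 167, 181], [154, 170, 185]]
jar1 scene [226 159] [121 136 148] nb [[128, 147, 163], [130, 150, 165], [131, 150, 165], [128, 146, 161], [121, 137, 148], [122, 141, 155], [127, 146, 161], [125, 144, 160]]
jar2 top [201 233] [149 164 173] nb [[149, 167, 180], [153, 170, 183], [146, 161, 175], [149, 162, 172], [155, 168, 177], [54, 73, 97], [105, 122, 139], [147, 165, 178]]
jar2 scene [312 168] [120 135 146] nb [[125, 144, 159], [126, 144, 160], [123, 140, 156], [119, 135, 146], [120, 135, 147], [121, 137, 150], [125, 144, 159], [126, 145, 161]]
jar3 top [153 255] [151 162 171] nb [[153, 171, 184], [150, 167, 182], [147, 160, 170], [145, 160, 168], [150, 162, 171], [139, 150, 158], [24, 52, 96], [153, 171, 186]]
jar3 scene [363 156] [120 135 146] nb [[127, 146, 161], [117, 135, 150], [113, 128, 139], [120, 135, 146], [120, 134, 146], [120, 137, 149], [122, 140, 155], [125, 144, 159]]
jar4 top [239 226] [153 165 174] nb [[154, 172, 185], [118, 14
[... 857 characters left out ...]
160], [119, 135, 145], [121, 132, 135], [115, 127, 130], [112, 127, 138], [126, 144, 159], [130, 149, 165]]
stage top [197 182] [19 18 19] nb [[123, 133, 136], [27, 29, 28], [15, 15, 14], [16, 14, 17], [18, 16, 16], [14, 13, 15], [32, 34, 35], [125, 137, 139]]
stage scene [318 215] [22 26 28] nb [[77, 87, 92], [24, 27, 29], [23, 27, 30], [23, 27, 29], [23, 26, 28], [23, 26, 29], [23, 26, 29], [83, 94, 98]]
mat top [133 217] [16 17 18] nb [[13, 10, 13], [13, 13, 12], [10, 9, 11], [18, 16, 17], [11, 10, 13], [14, 12, 13], [15, 16, 17], [13, 12, 14]]
mat scene [393 199] [18 21 22] nb [[19, 22, 24], [18, 21, 23], [19, 22, 24], [19, 22, 24], [16, 18, 20], [16, 19, 21], [18, 20, 22], [15, 17, 19]]
```

```bash
cat >> h.py <<'E'
def capd(n,d,xy,z,r=.045,lo=.008):
    "centre of the depth points near height z around xy, their pixels recast on plane z"
    X=cloud(n,d); m=(np.hypot(X[...,0]-xy[0],X[...,1]-xy[1])<r)&(X[...,2]>z-lo-.0017)&(X[...,2]<z+.008)
    k,l,s,c=cv2.connectedComponentsWithStats(m.astype(np.uint8))
    if k<2: return None
    i=1+np.argmax(s[1:,4]); v,u=np.nonzero(l==i); P=ray(n,np.c_[u,v],z)[:,:2]*1000
    return np.round([*P.mean(0),*np.ptp(P,axis=0)],1),s[i,4]
JAR=dict(jar1=.04,jar2=.048,jar3=.056,jar4=.064)
E
python3 - <<'E'
from h import *
I={n:np.load(n+"0.npz") for n in("top","scene")}
J=dict(jar1=(.414,-.142,.04),jar2=(.432,.131,.048),jar3=(.357,.288,.056),jar4=(.452,.003,.064),disc=(.376,-.293,.012),loupe=(.64,-.155,.13),objective=(.655,.362,.042),gauge=(.581,-.004,.012))
for n,z in I.items():
    for k,c in J.items(): print(n,k,capd(n,z["d"],c,c[2],lo=.006))
    p=z["p"]
    dark=lambda t:lambda w:w.max(2)<t
    print(n,"recess",blob(n,p,(.61,.155,.03),dark(60 if n=="top" else 50)))
    print(n,"mat",blob(n,p,(.49,.38,.003),dark(60),half=38))
    print(n,"stagetop",capd(n,z["d"],(.61,.155),.03,r=.12,lo=.006))
    print(n,"loupe ring",blob(n,p,(.64,-.155,.13),lambda w:(w.max(2)>80)&(w[...,2]-w[...,0]<12),half=12))
    print(n,"box",blob(n,p,(.51,-.39,.034),dark(95),half=30))
E
```

```text
top jar1 (array([ 411.2, -141.6,   27. ,   27.3]), np.int32(67))
top jar2 (array([427.9, 131.5,  33.6,  37.1]), np.int32(97))
top jar3 (array([356.3, 287.4,  39.3,  43.8]), np.int32(148))
top jar4 (array([449.5,   2.8,  46.8,  50.3]), np.int32(185))
top disc (array([ 375.4, -294.8,   54.6,   65.9]), np.int32(245))
top loupe (array([ 639.1, -155.7,   30.3,   29.7]), np.int32(83))
top objective (array([651.8, 360.8,  28.8,  31.6]), np.int32(65))
top gauge (array([578.2,  -4. ,  28.8,  14.4]), np.int32(44))
top recess (array([606.9, 153.2,  58.8]), array([607.2, 153.4]), array([59.7, 58.7]), 25.1)
top mat (array([506.6, 402.3, 162.3]), array([506.6, 402.3]), array([106.6, 197.2]), 1.6)
top stagetop (array([604.7, 153.2, 150.3, 180.6]), np.int32(1721))
top loupe ring (array([ 642.1, -154.6,   32.2]), array([ 641.4, -154.5]), array([34.1, 32.9]), 30.2)
top box (array([ 508.2, -386.7,  141.2]), array([ 508.3, -386.7]), array([128.6, 125.5]), 10.2)
scene jar1 (array([ 421.1, -140.5,   32.6,   30.7]), np.int32(56))
scene jar2 (array([438.5, 132.1,  40. ,  34. ]), np.int32(88))
scene jar3 (array([362.7, 289. ,  52.8,  39.4]), np.int32(106))
scene jar4 (array([459.6,   3.7,  55.4,  49.5]), np.int32(167))
scene disc (array([ 383. , -289.6,   67.5,   62.8]), np.int32(182))
scene loupe (array([ 648.7, -152.9,   38.9,   31. ]), np.int32(101))
scene objective (array([660.1, 361.8,  35.7,  34.5]), np.int32(116))
scene gauge (array([587.1,  -3.4,  32.9,  18.1]), np.int32(54))
scene recess (array([615.3, 154.3,  55.1]), array([615. , 154.2]), array([54.1, 56.5]), 7.6)
scene mat (array([511.4, 397.9, 154.8]), array([512.3, 402.3]), array([104.6, 194.8]), 1.6)
scene stagetop (array([618.8, 154.8, 157.1, 181.1]), np.int32(2216))
scene loupe ring None
scene box (array([ 531. , -379. ,  159.7]), array([ 530.8, -379.2]), array([161.9, 129.7]), 10.3)
```

```bash
python3 -m handwheel '[0.13,-0.22,0,0,0,0.008,0.13,-0.22,0,0,0,0.008,0.13,-0.22,0,0,0,0.008,0.13,-0.22,0,0,0,0.008,0.13,-0.22,0,0,0,0.008]' 1 60
python3 -m handwheel '[0.13,-0.22,0,0,0,0.008,0.13,-0.22,0,0,0,0.008,0.13,-0.22,0,0,0,0.008,0.13,-0.22,0,0,0,0.008,0.13,-0.22,0,0,0,0.008]'
python3 -m handwheel '[0.13,-0.22,0,0,0,0.008,0.13,-0.22,0,0,0,0.008,0.13,-0.22,0,0,0,0.008,0.13,-0.22,0,0,0,0.008,0.13,-0.22,0,0,0,0.008]'
python3 -m handwheel '[0.13,-0.22,0,0,0,0.008,0.13,-0.22,0,0,0,0.008,0.13,-0.22,0,0,0,0.008,0.13,-0.22,0,0,0,0.008,0.13,-0.22,0,0,0,0.008]'
```

```text
time: 0.52
eef_pos: [0.2678, 0.4864, 0.2496]
tcp_rot: [0.095, 0.995, -0.0, -0.0]
contact_force: [0.9, -0.3, 0.2]
opening: 0.999
finger_force: 0.0
time: 0.93
eef_pos: [0.3653, 0.3214, 0.2499]
tcp_rot: [0.064, 0.998, -0.0, -0.0]
contact_force: [0.2, 0.2, -0.7]
opening: 0.999
finger_force: 0.0
time: 1.35
eef_pos: [0.4629, 0.1564, 0.25]
tcp_rot: [0.033, 0.999, 0.0, -0.0]
contact_force: [0.6, -0.5, -0.9]
opening: 1.001
finger_force: 0.0
time: 1.77
eef_pos: [0.5604, -0.0086, 0.2498]
tcp_rot: [0.002, 1.0, 0.0, -0.0]
contact_force: [0.2, 1.0, -0.3]
opening: 1.003
finger_force: 0.0
```

```bash
python3 -m handwheel '[0.138,-0.244,0,0,0,0,0.138,-0.244,0,0,0,0,0.138,-0.244,0,0,0,0,0.138,-0.244,0,0,0,0,0,0,-0.1,0,0,0]'
python3 -m handwheel '[0,0,-0.24,0,0,0,0,0,-0.24,0,0,0,0,0,-0.2,0,0,0,0,0,-0.12,0,0,0,0,0,0,0,0,0]'
python3 -m handwheel '[0,0,0,0,0,0,0,0,0,0,0,0,0,0,0,0,0,0,0,0,0,0,0,0,0,0,0,0,0,0]' 0 50
python3 - <<'E'
from h import *
s=ctrl.get_state(); print(s["eef_pos"],s["opening"],s["finger_force"])
p,d=imaging.read_camera("scene"); cv2.imwrite("pics/s1.png",cv2.resize(p[110:270,110:310],None,fx=3,fy=3,interpolation=cv2.INTER_CUBIC))
E
```

```text
time: 2.18
eef_pos: [0.6456, -0.1592, 0.2378]
tcp_rot: [0.004, 1.0, -0.003, 0.004]
contact_force: [-0.5, 1.0, 0.1]
opening: 1.004
finger_force: 0.0
time: 2.6
eef_pos: [0.6381, -0.1504, 0.1083]
tcp_rot: [0.002, 1.0, 0.002, -0.006]
contact_force: [-1.1, -0.3, -0.0]
opening: 0.997
finger_force: 0.0
time: 3.02
eef_pos: [0.6435, -0.1524, 0.1179]
tcp_rot: [0.002, 1.0, -0.001, 0.002]
contact_force: [0.0, 0.5, 3.4]
opening: 0.42
finger_force: 49.6
[ 0.64348406 -0.15235801  0.11793955] 0.4204053828086753 49.55291211605072
```

View pics/s1.png

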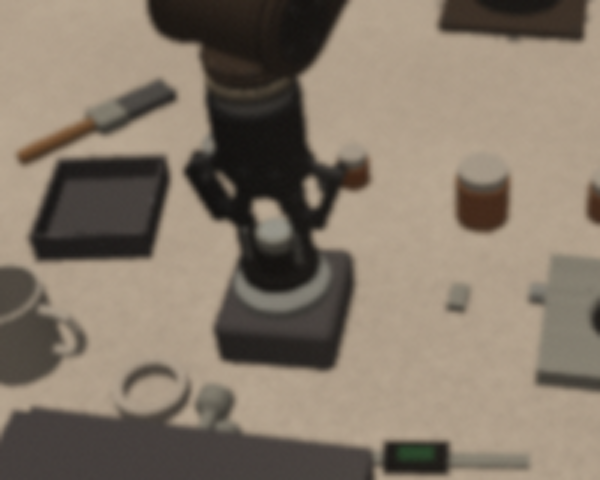

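```bash
python3 -m handwheel '[0,0,0.1,0,0,0,0,0,0.2,0,0,0,0,0,0.2,0,0,0,-0.06,-0.11,0.05,0,0,0,-0.12,-0.21,0,0,0,0]' 
python3 -m handwheel '[-0.13,-0.23,0,0,0,0,-0.13,-0.23,0,0,0,0,-0.13,-0.23,0,0,0,0,-0.13,-0.23,0,0,0,0,-0.11,-0.2,0,0,0,0]'
python3 -m handwheel '[-0.08,-0.13,-0.1,0,0,0,0,0,-0.22,0,0,0,0,0,-0.25,0,0,0,0,0,-0.22,0,0,0,0,0,-0.15,0,0,0]'
python3 -m handwheel '[0,0,0,0,0,0,0,0,0,0,0,0,0,0,0,0,0,0]'
```

```text
time: 3.48
eef_pos: [0.6181, -0.1985, 0.2038]
tcp_rot: [-0.001, 1.0, -0.001, 0.004]
contact_force: [-0.2, -1.2, -1.1]
opening: 0.425
finger_force: 50.1
time: 3.9
eef_pos: [0.519, -0.3696, 0.1988]
tcp_rot: [0.002, 1.0, -0.0, -0.0]
contact_force: [0.4, 0.3, -0.8]
opening: 0.423
finger_force: 50.1
time: 4.32
eef_pos: [0.5069, -0.3862, 0.0538]
tcp_rot: [0.002, 1.0, 0.002, -0.002]
contact_force: [-0.2, 1.2, -0.7]
opening: 0.423
finger_force: 50.1
time: 4.57
eef_pos: [0.5097, -0.3884, 0.0592]
tcp_rot: [0.002, 1.0, -0.001, 0.001]
contact_force: [0.0, 0.3, 0.2]
opening: 0.424
finger_force: 50.2
```

```bash
python3 -m handwheel '[0,0,-0.08,0,0,0,0,0,-0.08,0,0,0,0,0,0,0,0,0,0,0,0,0,0,0]' 
python3 -m handwheel '[0,0,0,0,0,0,0,0,0,0,0,0,0,0,0,0,0,0]' 0.62
python3 -m handwheel '[0,0,0.15,0,0,0,0,0,0.25,0,0,0,0,0,0.2,0,0,0,-0.2,0.146,0.0,0,0,0,-0.2,0.146,0,0,0,0]' 
python3 -m handwheel '[-0.2,0.146,0,0,0,0,-0.15,0.11,0,0,0,0,-0.12,0.086,0,0,0,0,0,0,0,0,0,0,0,0,0,0,0,0]' 1
python3 - <<'E'
from h import *
s=ctrl.get_state(); print(s["eef_pos"],s["opening"],s["finger_force"])
p,d=imaging.read_camera("scene"); cv2.imwrite("pics/s2.png",cv2.resize(p[90:230,90:290],None,fx=3,fy=3,interpolation=cv2.INTER_CUBIC))
E
```

```text
time: 4.9
eef_pos: [0.5085, -0.3872, 0.0326]
tcp_rot: [0.002, 1.0, 0.0, -0.0]
contact_force: [-0.2, -0.4, -0.9]
opening: 0.424
finger_force: 50.7
time: 5.15
eef_pos: [0.5087, -0.3874, 0.0331]
tcp_rot: [0.002, 1.0, -0.0, 0.0]
contact_force: [0.1, -0.2, 0.0]
opening: 0.621
finger_force: 0.0
time: 5.57
eef_pos: [0.4504, -0.3458, 0.127]
tcp_rot: [0.002, 1.0, -0.003, 0.003]
contact_force: [-0.4, 0.9, -0.8]
opening: 0.616
finger_force: 0.0
time: 5.98
eef_pos: [0.3778, -0.2919, 0.1231]
tcp_rot: [0.002, 1.0, -0.0, 0.0]
contact_force: [-0.7, -0.7, 0.8]
opening: 1.001
finger_force: 0.0
[ 0.37776084 -0.29189251  0.12312928] 1.001279051821875 0.0
```

View pics/s2.png

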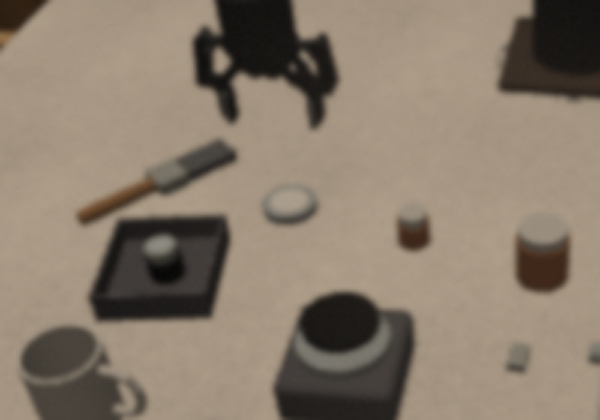

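```bash
python3 -m handwheel '[0,0,-0.22,0,0,0,0,0,-0.22,0,0,0,0,0,-0.15,0,0,0,0,0,-0.05,0,0,0,0,0,0,0,0,0]' 
python3 -m handwheel '[0,0,-0.054,0,0,0,0,0,0,0,0,0,0,0,0,0,0,0]'
python3 -m handwheel '[0,0,0,0,0,0,0,0,0,0,0,0,0,0,0,0,0,0,0,0,0,0,0,0]' 0 20
```

```text
time: 6.45
eef_pos: [0.3778, -0.2918, 0.0249]
tcp_rot: [0.002, 1.0, 0.002, -0.001]
contact_force: [-0.5, -0.1, 1.0]
opening: 1.003
finger_force: 0.0
time: 6.7
eef_pos: [0.379, -0.2931, 0.0197]
tcp_rot: [0.002, 1.0, -0.001, 0.001]
contact_force: [-0.4, -0.1, -0.3]
opening: 0.997
finger_force: 0.0
time: 7.03
eef_pos: [0.3787, -0.2928, 0.02]
tcp_rot: [0.002, 1.0, -0.001, 0.001]
contact_force: [-0.3, 1.6, 6.0]
opening: 0.708
finger_force: 21.0
```

```bash
python3 -m handwheel '[0,0,0,0,0,0,0,0,0,0,0,0,0,0,0,0,0,-0.04,0,0,0,0,0,-0.076,0,0,0,0,0,-0.076]' 1
python3 -m handwheel '[0,0,0,0,0,-0.076,0,0,0,0,0,-0.076,0,0,0,0,0,-0.076,0,0,0,0,0,-0.076,0,0,0,0,0,-0.076]'
python3 -m handwheel '[0,0,0,0,0,-0.076,0,0,0,0,0,-0.076,0,0,0,0,0,-0.076,0,0,0,0,0,-0.076,0,0,0,0,0,-0.074]'
python3 -m handwheel '[0,0,0,0,0,-0.05,0,0,0,0,0,0,0,0,0,0,0,0]'
python3 -m handwheel '[0,0,0,0,0,0,0,0,0,0,0,0,0,0,0,0,0,0,0,0,0,0,0,0,0,0,0,0,0,0]' 0 60

```

```text
time: 7.45
eef_pos: [0.378, -0.2921, 0.0185]
tcp_rot: [0.155, 0.988, 0.0, -0.0]
contact_force: [0.1, -0.0, -0.3]
opening: 1.004
finger_force: 0.0
time: 7.87
eef_pos: [0.378, -0.2921, 0.0184]
tcp_rot: [0.439, 0.899, 0.0, -0.0]
contact_force: [-0.6, -0.3, -0.5]
opening: 1.002
finger_force: 0.0
time: 8.28
eef_pos: [0.378, -0.2921, 0.0184]
tcp_rot: [0.682, 0.731, 0.0, -0.0]
contact_force: [-0.4, 0.4, 0.6]
opening: 1.003
finger_force: 0.0
time: 8.53
eef_pos: [0.378, -0.2921, 0.0185]
tcp_rot: [0.708, 0.707, -0.0, -0.0]
contact_force: [0.3, 0.6, -0.4]
opening: 0.998
finger_force: 0.0
time: 8.95
eef_pos: [0.3785, -0.2927, 0.0194]
tcp_rot: [0.708, 0.706, -0.0, 0.0]
contact_force: [-1.0, 0.3, 4.8]
opening: 0.694
finger_force: 64.2
```

```bash
python3 -m handwheel '[0,0,0.1,0,0,0,0,0,0.2,0,0,0,0,0,0.25,0,0,0,0.06,0.115,0.1,0,0,0,0.119,0.229,0,0,0,0]'
python3 -m handwheel '[0.119,0.229,0,0,0,0,0.119,0.229,0,0,0,0,0.119,0.229,0,0,0,0,0.119,0.229,0,0,0,0,0.119,0.229,0,0,0,0]'
python3 -m handwheel '[0.119,0.229,0,0,0,0,0.119,0.229,0,0,0,0,0.119,0.229,0,0,0,0,0.119,0.229,0,0,0,0,0.119,0.229,0,0,0,0]'
python3 -m handwheel '[0.119,0.229,0,0,0,0,0.06,0.114,0,0,0,0,0,0,-0.1,0,0,0,0,0,-0.1,0,0,0,0,0,0,0,0,0]'
python3 -m handwheel '[0,0,0,0,0,0,0,0,0,0,0,0]'
python3 - <<'E'
from h import *
s=ctrl.get_state(); print(s["eef_pos"],s["opening"],s["finger_force"],s["contact_force"])
p,d=imaging.read_camera("scene"); a=cv2.resize(p[150:270,250:390],None,fx=4,fy=4,interpolation=cv2.INTER_CUBIC)
cv2.imwrite("pics/s3.png",a)
E
```

```text
time: 9.37
eef_pos: [0.4072, -0.2448, 0.1213]
tcp_rot: [0.71, 0.704, -0.0, 0.006]
contact_force: [1.2, -0.4, -0.6]
opening: 0.689
finger_force: 64.8
time: 9.78
eef_pos: [0.4943, -0.0669, 0.1157]
tcp_rot: [0.708, 0.706, -0.0, -0.0]
contact_force: [0.3, 0.4, -0.2]
opening: 0.694
finger_force: 64.8
time: 10.2
eef_pos: [0.5835, 0.1048, 0.1154]
tcp_rot: [0.708, 0.706, -0.0, -0.0]
contact_force: [0.2, -0.9, -0.2]
opening: 0.689
finger_force: 64.8
time: 10.62
eef_pos: [0.6075, 0.1547, 0.0818]
tcp_rot: [0.708, 0.706, -0.003, -0.002]
contact_force: [-0.8, -0.5, -1.8]
opening: 0.691
finger_force: 64.8
time: 10.78
eef_pos: [0.6103, 0.154, 0.0863]
tcp_rot: [0.708, 0.706, -0.0, -0.0]
contact_force: [-0.3, -0.6, -0.3]
opening: 0.692
finger_force: 64.8
[0.61032954 0.15404785 0.08629557] 0.692180886745714 64.77241158485413 [-0.28918434 -0.58621327 -0.33381189]
```

View pics/s3.png

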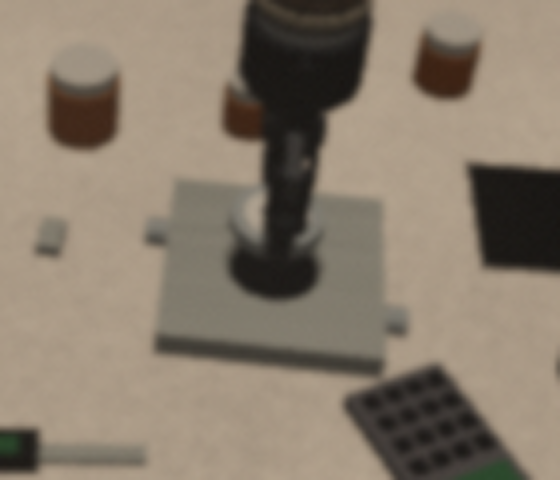

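```bash
python3 -m handwheel '[0,0,-0.1,0,0,0,0,0,-0.1,0,0,0,0,0,-0.035,0,0,0,0,0,0,0,0,0,0,0,0,0,0,0]'
python3 -m handwheel '[0,0,-0.02,0,0,0,0,0,0,0,0,0,0,0,0,0,0,0]'
python3 -m handwheel '[0,0,-0.015,0,0,0,0,0,0,0,0,0,0,0,0,0,0,0]'
```

```text
time: 11.25
eef_pos: [0.6107, 0.1541, 0.0517]
tcp_rot: [0.708, 0.706, 0.0, 0.0]
contact_force: [-0.2, 0.4, 0.4]
opening: 0.691
finger_force: 64.8
time: 11.5
eef_pos: [0.6116, 0.1543, 0.0494]
tcp_rot: [0.708, 0.706, 0.001, 0.001]
contact_force: [0.8, -0.5, 0.7]
opening: 0.689
finger_force: 64.9
time: 11.75
eef_pos: [0.6118, 0.1545, 0.049]
tcp_rot: [0.708, 0.706, 0.001, 0.001]
contact_force: [-4.5, -1.3, 10.4]
opening: 0.687
finger_force: 65.9
```

```bash
python3 -m handwheel '[-0.008,-0.003,0,0,0,0,0,0,0,0,0,0]'
python3 -m handwheel '[-0.008,-0.003,0,0,0,0,0,0,0,0,0,0]'
python3 -m handwheel '[0,0,-0.01,0,0,0,0,0,0,0,0,0,0,0,0,0,0,0]'
```

```text
time: 11.92
eef_pos: [0.6116, 0.1544, 0.0491]
tcp_rot: [0.708, 0.706, 0.003, 0.002]
contact_force: [-1.4, 1.5, 8.0]
opening: 0.69
finger_force: 65.5
time: 12.08
eef_pos: [0.6111, 0.154, 0.049]
tcp_rot: [0.708, 0.706, 0.003, 0.002]
contact_force: [1.5, 0.6, 4.8]
opening: 0.694
finger_force: 65.3
time: 12.33
eef_pos: [0.6112, 0.1541, 0.0487]
tcp_rot: [0.708, 0.706, 0.003, 0.002]
contact_force: [-1.1, 0.8, 10.6]
opening: 0.691
finger_force: 66.0
```

```bash
python3 - <<'E'
from h import *
s=ctrl.get_state(); print(s["contact_force"],s["wrist_torque"],s["tcp_rot"])
p,d=imaging.read_camera("top"); cv2.imwrite("pics/t4.png",cv2.resize(p[140:230,140:260],None,fx=5,fy=5,interpolation=cv2.INTER_CUBIC))
E
```

```text
[-1.12552278  0.75843483 10.59405189] [ 0.07189041 -0.01811364 -0.01123743] [0.70826287 0.70593833 0.00309937 0.002274  ]
```

View pics/t4.png

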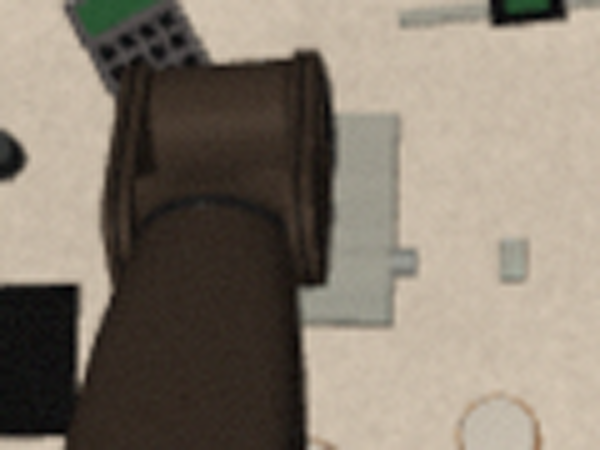

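```bash
python3 -m handwheel '[0,0,0.01,0,0,0,0,0,0,0,0,0,0,0,0,0,0,0,0,0,0,0,0,0]' 1
python3 -m handwheel '[0,0,0.15,0,0,0,0,0,0.2,0,0,0,0,0,0.25,0,0,0,0,-0.1,0.25,0,0,0,0,-0.2,0,0,0,0]'
python3 -m handwheel '[0,-0.25,0,0,0,0,0,-0.25,0,0,0,0,0,0,0,0,0,0,0,0,0,0,0,0]'
python3 - <<'E'
from h import *
s=ctrl.get_state(); print(s["eef_pos"],s["contact_force"])
for n in("top","scene"):
    p,d=imaging.read_camera(n); np.savez(n+"1.npz",p=p,d=d)
    print(n,[capd(n,d,(.61,.154),z,r=.04,lo=.004) for z in(.036,.042)])
    u=proj(n,(.61,.154,.035))[0].astype(int); cv2.imwrite(f"pics/{n}5.png",cv2.resize(p[u[1]-32:u[1]+32,u[0]-40:u[0]+40],None,fx=6,fy=6,interpolation=cv2.INTER_CUBIC))
a=cv2.imread("pics/top5.png");b=cv2.imread("pics/scene5.png"); cv2.imwrite("pics/c5.png",cv2.resize(np.hstack([a,b]),(800,320)))
E
```

```text
time: 12.72
eef_pos: [0.6073, 0.1533, 0.0451]
tcp_rot: [0.708, 0.706, -0.001, -0.0]
contact_force: [0.7, 0.1, -0.1]
opening: 1.001
finger_force: 0.0
time: 13.13
eef_pos: [0.6123, 0.1104, 0.1824]
tcp_rot: [0.707, 0.707, 0.006, 0.005]
contact_force: [2.1, -0.8, 1.8]
opening: 1.001
finger_force: 0.0
time: 13.47
eef_pos: [0.6076, 0.0315, 0.1726]
tcp_rot: [0.71, 0.705, -0.0, -0.001]
contact_force: [0.4, 0.2, 0.3]
opening: 0.997
finger_force: 0.0
[0.60762549 0.03152962 0.17262427] [0.37433933 0.23903959 0.303798  ]
top [(array([611.4, 171.9,  64.2,  30.5]), np.int32(88)), (array([613.8, 166.4,  49.7,  17. ]), np.int32(32))]
scene [(array([614.7, 151. ,  64.9,  62.7]), np.int32(329)), (array([620.3, 145.6,  59. ,  51. ]), np.int32(207))]
```

View pics/c5.png

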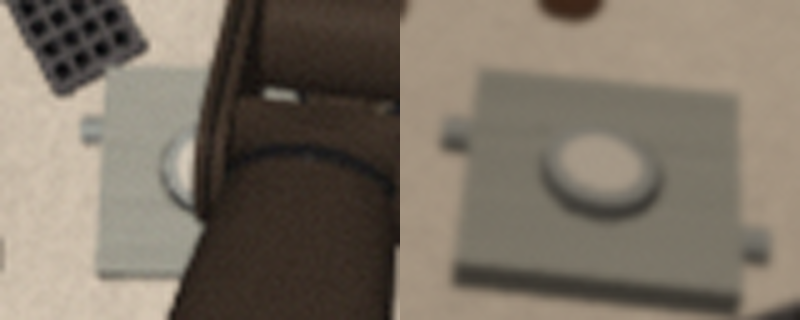

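```bash
cat >> h.py <<'E'
def discfit(n,d,c=(.611,.154)):
    X=cloud(n,d); r=np.hypot(X[...,0]-c[0],X[...,1]-c[1])
    P=X[(r<.026)&np.isfinite(r)]; S=X[(r>.048)&(r<.068)&np.isfinite(r)&(X[...,2]>.02)&(X[...,2]<.04)]
    f=lambda P:np.linalg.lstsq(np.c_[P[:,:2]-c,np.ones(len(P))],P[:,2],rcond=None)[0]
    a,b=f(P),f(S); print(n,"disc plane",a.round(4),"stage",b.round(4),"dz",round(a[2]-b[2],4),len(P),len(S))
E
python3 - <<'E'
from h import *
discfit("scene",np.load("scene1.npz")["d"])
E
```

```text
scene disc plane [ 0.0562 -0.098   0.0377] stage [-0.001  -0.0039  0.0282] dz 0.0095 192 714
```

```bash
python3 -m handwheel '[0.04,0.23,0,0,0,0,0.03,0.23,0,0,0,0,0.026,0.223,0,0,0,0,0,0,-0.2,0,0,0,0,0,-0.2,0,0,0]' 0
python3 -m handwheel '[0,0,-0.2,0,0,0,0,0,-0.05,0,0,0,0,0,0,0,0,0,0,0,0,0,0,0]'
python3 -m handwheel '[0,0,-0.04,0,0,0,0,0,0,0,0,0,0,0,0,0,0,0]'
python3 -m handwheel '[0,0,-0.03,0,0,0,0,0,0,0,0,0,0,0,0,0,0,0]'
```

```text
time: 13.98
eef_pos: [0.6239, 0.1399, 0.1151]
tcp_rot: [0.706, 0.708, 0.002, 0.002]
contact_force: [0.2, 0.1, -1.0]
opening: 0.3
finger_force: 0.0
time: 14.32
eef_pos: [0.6225, 0.1367, 0.0761]
tcp_rot: [0.708, 0.706, -0.0, -0.0]
contact_force: [0.1, 0.1, 0.7]
opening: -0.005
finger_force: 0.0
time: 14.57
eef_pos: [0.6232, 0.1358, 0.0712]
tcp_rot: [0.708, 0.706, 0.001, 0.001]
contact_force: [0.2, 0.3, -0.2]
opening: 0.003
finger_force: 0.0
time: 14.82
eef_pos: [0.6222, 0.1357, 0.0652]
tcp_rot: [0.708, 0.706, -0.0, -0.0]
contact_force: [0.5, -0.4, 0.2]
opening: -0.001
finger_force: 0.0
```

```bash
python3 -m handwheel '[0,0,-0.02,0,0,0,0,0,-0.015,0,0,0,0,0,0,0,0,0]'
python3 -m handwheel '[0,0,-0.02,0,0,0,0,0,0,0,0,0,0,0,0,0,0,0]'
python3 -m handwheel '[-0.01,0.01,-0.015,0,0,0,0,0,0,0,0,0,0,0,0,0,0,0]'
```

```text
time: 15.07
eef_pos: [0.623, 0.1357, 0.0611]
tcp_rot: [0.708, 0.706, 0.0, 0.0]
contact_force: [-2.0, 0.2, 5.1]
opening: 0.002
finger_force: 2.4
time: 15.32
eef_pos: [0.6235, 0.1354, 0.0606]
tcp_rot: [0.708, 0.706, -0.0, 0.001]
contact_force: [-5.7, -2.5, 14.0]
opening: -0.004
finger_force: 7.3
time: 15.57
eef_pos: [0.6233, 0.136, 0.0604]
tcp_rot: [0.708, 0.706, 0.0, 0.002]
contact_force: [-7.0, -4.4, 20.6]
opening: -0.001
finger_force: 10.1
```

```bash
python3 -m handwheel '[-0.02,0.02,0,0,0,0,0,0,0,0,0,0]'
python3 -m handwheel '[-0.02,0.02,0,0,0,0,0,0,0,0,0,0]'
python3 -m handwheel '[-0.02,0.02,0,0,0,0,0,0,0,0,0,0,0,0,0,0,0,0]'
```

```text
time: 15.73
eef_pos: [0.6187, 0.1404, 0.0562]
tcp_rot: [0.708, 0.706, 0.001, 0.001]
contact_force: [-0.2, 0.3, -0.9]
opening: 0.002
finger_force: 0.0
time: 15.9
eef_pos: [0.6152, 0.1434, 0.0551]
tcp_rot: [0.708, 0.706, 0.0, 0.001]
contact_force: [0.7, -1.8, 4.0]
opening: -0.0
finger_force: 2.1
time: 16.15
eef_pos: [0.6123, 0.1465, 0.0551]
tcp_rot: [0.708, 0.706, 0.0, 0.0]
contact_force: [1.7, -0.4, 5.2]
opening: 0.001
finger_force: 2.4
```

```bash
python3 -m handwheel '[0,0,0.1,0,0,0,0,0,0.2,0,0,0,0,0,0.25,0,0,0,0,0,0.2,0,0,0,-0.14,-0.21,0,0,0,0]' 
python3 -m handwheel '[-0.145,-0.213,0,0,0,0,-0.145,-0.213,0,0,0,0,-0.145,-0.213,0,0,0,0,-0.145,-0.213,0,0,0,0,-0.145,-0.213,0,0,0,0]' 1
python3 -m handwheel '[-0.145,-0.213,0,0,0,0,-0.145,-0.213,0,0,0,0,-0.145,-0.213,0,0,0,0,0,0,0,0,0,0,0,0,0,0,0,0]'
python3 - <<'E'
from h import *
s=ctrl.get_state(); print(s["eef_pos"],s["contact_force"])
J=dict(jar1=(.414,-.142,.04),jar2=(.432,.131,.048),jar3=(.357,.288,.056),jar4=(.452,.003,.064))
for n in("top","scene"):
    p,d=imaging.read_camera(n); np.savez(n+"2.npz",p=p,d=d); discfit(n,d)
    for k,c in J.items(): print(n,k,capd(n,d,c,c[2],lo=.006,r=.06))
    print(blob(n,p,(.51,-.388,.034),lambda w:w.max(2)>100,half=8))
E
```

```text
time: 16.57
eef_pos: [0.596, 0.1183, 0.1747]
tcp_rot: [0.707, 0.707, 0.006, 0.004]
contact_force: [1.5, -0.8, 1.5]
opening: 0.004
finger_force: 0.0
time: 16.98
eef_pos: [0.4795, -0.045, 0.1655]
tcp_rot: [0.708, 0.706, -0.001, -0.002]
contact_force: [0.3, -0.7, 0.4]
opening: 0.709
finger_force: 0.0
time: 17.4
eef_pos: [0.4152, -0.1412, 0.1659]
tcp_rot: [0.71, 0.704, 0.0, -0.002]
contact_force: [0.5, -0.5, 0.6]
opening: 1.002
finger_force: 0.0
[ 0.41517039 -0.1412426   0.16593004] [ 0.50158728 -0.48499064  0.630183  ]
top disc plane [0.0033 0.0214 0.035 ] stage [0.0045 0.0018 0.0285] dz 0.0064 172 573
top jar1 (array([ 401.1, -131.3,    6.7,    6.7]), np.int32(3))
top jar2 (array([427.9, 131.3,  33.6,  37.2]), np.int32(97))
top jar3 (array([356.4, 287.6,  39.3,  46.5]), np.int32(145))
top jar4 (array([449.5,   3. ,  46.8,  50.3]), np.int32(187))
(array([ 508.4, -392.3,   33.7]), array([ 508.9, -392.3]), array([33. , 34.2]), 87.5)
scene disc plane [ 0.0051 -0.0015  0.0345] stage [-0.0012 -0.0044  0.0282] dz 0.0062 209 707
scene jar1 (array([ 422.3, -140.4,   36.7,   29.7]), np.int32(59))
scene jar2 (array([438.2, 132.3,  40. ,  34. ]), np.int32(87))
scene jar3 (array([362. , 289.2,  48.5,  39.4]), np.int32(104))
scene jar4 (array([459.1,   4.1,  55. ,  50. ]), np.int32(164))
(array([ 500. , -394.2,   28.7]), array([ 500. , -394.1]), array([28.9, 29. ]), 22.6)
```

```bash
python3 -m handwheel '[0,0,-0.2,0,0,0,0,0,-0.25,0,0,0,0,0,-0.25,0,0,0,0,0,-0.12,0,0,0,0,0,0,0,0,0]'
python3 -m handwheel '[0,0,-0.06,0,0,0,0,0,-0.06,0,0,0,0,0,0,0,0,0,0,0,0,0,0,0]'
python3 -m handwheel '[0,0,0,0,0,0,0,0,0,0,0,0,0,0,0,0,0,0,0,0,0,0,0,0,0,0,0,0,0,0]' 0 60
```

```text
time: 17.92
eef_pos: [0.4137, -0.1369, 0.0392]
tcp_rot: [0.707, 0.707, -0.001, -0.006]
contact_force: [-0.5, 0.2, -0.0]
opening: 1.005
finger_force: 0.0
time: 18.25
eef_pos: [0.4175, -0.1408, 0.0268]
tcp_rot: [0.708, 0.706, 0.0, 0.001]
contact_force: [-0.9, -0.7, 0.5]
opening: 1.002
finger_force: 0.0
time: 18.67
eef_pos: [0.4175, -0.1413, 0.0271]
tcp_rot: [0.708, 0.706, 0.0, 0.001]
contact_force: [-0.1, 0.4, 3.8]
opening: 0.398
finger_force: 59.8
```

```bash
python3 - <<'E'
from h import *
for n in("top","scene"):
    z=np.load(n+"2.npz"); 
    for t in (45,55): print(n,blob(n,z["p"],(.64,-.155,.09),lambda w:w.max(2)<t,half=22), capd(n,z["d"],(.64,-.155),.09,r=.06,lo=.006))
E
python3 -m handwheel '[0,0,0.1,0,0,0,0,0,0.2,0,0,0,0,0,0.25,0,0,0,0,0,0.25,0,0,0,0.1,0,0.1,0,0,0]'
```

```text
top (array([ 633.8, -155.7,   67.1]), array([ 634.2, -155.7]), array([67.5, 66.8]), 0.1) (array([ 632.3, -156.9,   69.3,   67.8]), np.int32(339))
top (array([ 634. , -155.7,   68.1]), array([ 634.7, -155.3]), array([68.4, 67.7]), 0.1) (array([ 632.3, -156.9,   69.3,   67.8]), np.int32(339))
scene (array([ 644. , -153.4,   67.3]), array([ 643.8, -152.7]), array([69.1, 65. ]), 34.4) (array([ 642.3, -153.9,   75.7,   68.6]), np.int32(410))
scene (array([ 644. , -153.3,   69.4]), array([ 643.9, -153.2]), array([71.3, 67.4]), 45.9) (array([ 642.3, -153.9,   75.7,   68.6]), np.int32(410))
time: 19.08
eef_pos: [0.4326, -0.1416, 0.1662]
tcp_rot: [0.709, 0.706, 0.001, 0.003]
contact_force: [1.7, -1.2, -0.8]
opening: 0.395
finger_force: 59.9
```

```bash
python3 -m handwheel '[0.25,-0.015,0,0,0,0,0.25,-0.015,0,0,0,0,0.25,-0.015,0,0,0,0,0.25,-0.015,0,0,0,0,0.22,-0.015,0,0,0,0]'
python3 -m handwheel '[0.15,-0.013,-0.1,0,0,0,0,0,-0.13,0,0,0,0,0,0,0,0,0,0,0,0,0,0,0]'
python3 -m handwheel '[0,0,-0.06,0,0,0,0,0,-0.04,0,0,0,0,0,-0.02,0,0,0,0,0,0,0,0,0,0,0,0,0,0,0]'
```

```text
time: 19.5
eef_pos: [0.6167, -0.152, 0.1609]
tcp_rot: [0.708, 0.706, 0.0, -0.0]
contact_force: [-0.2, -0.3, -0.2]
opening: 0.396
finger_force: 59.9
time: 19.83
eef_pos: [0.6358, -0.1533, 0.1244]
tcp_rot: [0.708, 0.706, -0.001, -0.002]
contact_force: [-0.5, 0.8, -0.8]
opening: 0.398
finger_force: 60.0
time: 20.25
eef_pos: [0.638, -0.1545, 0.1115]
tcp_rot: [0.708, 0.706, 0.0, 0.001]
contact_force: [-1.1, -0.1, 7.0]
opening: 0.396
finger_force: 60.6
```

```bash
python3 -m handwheel '[0,0,-0.025,0,0,0,0,0,-0.025,0,0,0,0,0,0,0,0,0,0,0,0,0,0,0]'
python3 -m handwheel '[0,0,-0.015,0,0,0,0,0,0,0,0,0,0,0,0,0,0,0]'
```

```text
time: 20.58
eef_pos: [0.6382, -0.1545, 0.107]
tcp_rot: [0.708, 0.706, 0.0, 0.001]
contact_force: [-5.6, 1.9, 17.1]
opening: 0.396
finger_force: 61.6
time: 20.83
eef_pos: [0.6383, -0.1545, 0.1069]
tcp_rot: [0.708, 0.706, 0.0, 0.001]
contact_force: [-10.3, 3.9, 25.1]
opening: 0.393
finger_force: 62.5
```

```bash
python3 -m handwheel '[0,0,0,0,0,0,0,0,0,0,0,0,0,0,0,0,0,0,0,0,0,0,0,0,0,0,0,0,0,0]'
python3 -m handwheel '[0,0,0,0,0,0,0,0,0,0,0,0,0,0,0,0,0,0,0,0,0,0,0,0,0,0,0.05,0,0,0]'
python3 -m handwheel '[0,0,0.1,0,0,0,0,0,0.2,0,0,0,-0.03,0.13,0.1,0,0,0,-0.054,0.259,0,0,0,0,-0.054,0.259,0,0,0,0]'
python3 -m handwheel '[-0.054,0.259,0,0,0,0,-0.054,0.259,0,0,0,0,-0.054,0.259,0,0,0,0,-0.054,0.259,0,0,0,0,-0.054,0.259,0,0,0,0]'
python3 -m handwheel '[-0.054,0.259,0,0,0,0,-0.054,0.259,0,0,0,0,-0.054,0.259,0,0,0,0,-0.054,0.259,0,0,0,0,-0.054,0.259,0,0,0,0]'
python3 -m handwheel '[-0.054,0.259,0,0,0,0,-0.054,0.259,0,0,0,0,-0.054,0.259,0,0,0,0,-0.023,0.128,-0.1,0,0,0,0,0,-0.2,0,0,0]'
python3 -m handwheel '[0,0,-0.2,0,0,0,0,0,-0.15,0,0,0,0,0,-0.05,0,0,0,0,0,0,0,0,0,0,0,0,0,0,0]'
```

```text
time: 21.25
eef_pos: [0.6383, -0.1545, 0.107]
tcp_rot: [0.708, 0.706, 0.0, 0.001]
contact_force: [-9.4, 3.6, 23.4]
opening: 0.396
finger_force: 62.5
time: 21.67
eef_pos: [0.6381, -0.1545, 0.1112]
tcp_rot: [0.708, 0.706, 0.0, 0.002]
contact_force: [-1.7, -0.2, 7.3]
opening: 0.399
finger_force: 60.8
time: 22.08
eef_pos: [0.6171, -0.0572, 0.169]
tcp_rot: [0.709, 0.705, 0.001, 0.002]
contact_force: [0.9, 0.1, -1.0]
opening: 0.4
finger_force: 59.8
time: 22.5
eef_pos: [0.5749, 0.139, 0.1668]
tcp_rot: [0.708, 0.706, 0.0, 0.0]
contact_force: [1.1, 0.8, -0.8]
opening: 0.4
finger_force: 59.8
time: 22.92
eef_pos: [0.5345, 0.3332, 0.1668]
tcp_rot: [0.708, 0.706, -0.0, 0.0]
contact_force: [0.8, -0.9, 0.1]
opening: 0.398
finger_force: 59.8
time: 23.33
eef_pos: [0.5086, 0.4736, 0.1269]
tcp_rot: [0.707, 0.707, 0.006, 0.0]
contact_force: [1.0, -0.2, 0.7]
opening: 0.397
finger_force: 59.8
time: 23.75
eef_pos: [0.5082, 0.4674, 0.0622]
tcp_rot: [0.708, 0.706, 0.0, 0.0]
contact_force: [-0.2, 1.0, -0.5]
opening: 0.394
finger_force: 59.8
```

```bash
python3 -m handwheel '[0,0,-0.12,0,0,0,0,0,-0.06,0,0,0,0,0,-0.02,0,0,0,0,0,0,0,0,0,0,0,0,0,0,0]'
python3 -m handwheel '[0,0,-0.007,0,0,0,0,0,0,0,0,0,0,0,0,0,0,0,0,0,0,0,0,0,0,0,0,0,0,0]' 1
python3 -m handwheel '[0,0,0.15,0,0,0,0,0,0.25,0,0,0,0,0,0.25,0,0,0,0,0,0.15,0,0,0,-0.03,-0.12,0,0,0,0]'
python3 -m handwheel '[-0.056,-0.248,0,0,0,0,-0.056,-0.248,0,0,0,0,-0.056,-0.248,0,0,0,0,-0.056,-0.248,0,0,0,0,-0.056,-0.248,0,0,0,0]'
python3 -m handwheel '[-0.056,-0.248,0,0,0,0,-0.056,-0.248,0,0,0,0,-0.056,-0.248,0,0,0,0,-0.02,-0.128,0,0,0,0,0,0,0,0,0,0]'
python3 - <<'E'
from h import *
s=ctrl.get_state(); print(s["eef_pos"],s["contact_force"])
J=dict(jar1=(.509,.467,.043),jar2=(.432,.131,.048),jar3=(.357,.288,.056),jar4=(.452,.003,.064))
for n in("top","scene"):
    p,d=imaging.read_camera(n); np.savez(n+"3.npz",p=p,d=d)
    for k,c in J.items(): print(n,k,capd(n,d,c,c[2],lo=.006,r=.06))
E
```

```text
time: 24.17
eef_pos: [0.5083, 0.4677, 0.0324]
tcp_rot: [0.708, 0.706, 0.001, 0.0]
contact_force: [0.9, 1.1, -0.4]
opening: 0.393
finger_force: 59.8
time: 24.58
eef_pos: [0.5081, 0.4676, 0.0308]
tcp_rot: [0.708, 0.706, 0.0, 0.0]
contact_force: [1.6, -0.3, 0.1]
opening: 0.999
finger_force: 0.0
time: 25.0
eef_pos: [0.5072, 0.4536, 0.1594]
tcp_rot: [0.708, 0.706, 0.008, 0.001]
contact_force: [1.2, -0.3, 1.2]
opening: 0.999
finger_force: 0.0
time: 25.42
eef_pos: [0.4607, 0.262, 0.1506]
tcp_rot: [0.708, 0.706, 0.0, 0.0]
contact_force: [0.5, -0.5, 0.1]
opening: 1.001
finger_force: 0.0
time: 25.83
eef_pos: [0.4325, 0.1299, 0.1505]
tcp_rot: [0.71, 0.705, -0.0, 0.0]
contact_force: [0.2, 0.8, 0.2]
opening: 1.003
finger_force: 0.0
[0.43245853 0.12990569 0.150471  ] [0.19078003 0.78974097 0.18477002]
top jar1 (array([507.4, 465.3,  24.2,  31.3]), np.int32(63))
top jar2 None
top jar3 (array([356. , 291.5,  39.3,  34.3]), np.int32(118))
top jar4 (array([449.5,   2.9,  46.8,  50.3]), np.int32(186))
scene jar1 (array([516.5, 466.1,  34.5,  30.4]), np.int32(74))
scene jar2 (array([438.2, 132.1,  36.9,  34. ]), np.int32(87))
scene jar3 (array([362.5, 288.9,  52.3,  39.4]), np.int32(105))
scene jar4 (array([459.3,   3.9,  54.6,  50. ]), np.int32(164))
```

```bash
python3 -m handwheel '[0,0.01,-0.2,0,0,0,0,0,-0.25,0,0,0,0,0,-0.2,0,0,0,0,0,-0.08,0,0,0,0,0,0,0,0,0]'
python3 -m handwheel '[0,0,-0.05,0,0,0,0,0,-0.045,0,0,0,0,0,0,0,0,0,0,0,0,0,0,0]'
python3 -m handwheel '[0,0,0,0,0,0,0,0,0,0,0,0,0,0,0,0,0,0,0,0,0,0,0,0,0,0,0,0,0,0]' 0 60
```

```text
time: 26.35
eef_pos: [0.4304, 0.1351, 0.0374]
tcp_rot: [0.708, 0.706, -0.003, -0.003]
contact_force: [0.6, -1.1, 0.4]
opening: 1.001
finger_force: 0.0
time: 26.68
eef_pos: [0.4338, 0.1345, 0.0272]
tcp_rot: [0.708, 0.706, 0.0, 0.0]
contact_force: [0.6, -0.2, 0.3]
opening: 1.0
finger_force: 0.0
time: 27.1
eef_pos: [0.434, 0.1342, 0.0275]
tcp_rot: [0.708, 0.706, 0.001, 0.001]
contact_force: [-0.2, 0.4, 2.6]
opening: 0.469
finger_force: 61.3
```

```bash
python3 -m handwheel '[0,0,0.1,0,0,0,0,0,0.25,0,0,0,0,0,0.25,0,0,0,0,0,0.25,0,0,0,0.076,-0.107,0.05,0,0,0]'
python3 -m handwheel '[0.151,-0.214,0,0,0,0,0.151,-0.214,0,0,0,0,0.151,-0.214,0,0,0,0,0.151,-0.214,0,0,0,0,0.151,-0.214,0,0,0,0]'
python3 -m handwheel '[0.151,-0.214,0,0,0,0,0.151,-0.214,0,0,0,0,0.151,-0.214,0,0,0,0,0.076,-0.107,-0.1,0,0,0,0,0,-0.13,0,0,0]'
python3 -m handwheel '[0,0,0,0,0,0,0,0,0,0,0,0,0,0,-0.06,0,0,0,0,0,-0.04,0,0,0,0,0,-0.02,0,0,0]'
python3 -m handwheel '[0,0,-0.025,0,0,0,0,0,-0.025,0,0,0,0,0,-0.01,0,0,0,0,0,0,0,0,0,0,0,0,0,0,0]'
```

```text
time: 27.52
eef_pos: [0.4467, 0.1197, 0.168]
tcp_rot: [0.707, 0.707, 0.004, 0.003]
contact_force: [2.2, 0.6, -1.4]
opening: 0.469
finger_force: 61.3
time: 27.93
eef_pos: [0.5582, -0.044, 0.1612]
tcp_rot: [0.708, 0.706, -0.0, -0.0]
contact_force: [0.5, 0.8, -0.8]
opening: 0.473
finger_force: 61.3
time: 28.35
eef_pos: [0.6406, -0.1598, 0.129]
tcp_rot: [0.71, 0.705, 0.001, 0.004]
contact_force: [-1.1, 0.2, -1.2]
opening: 0.474
finger_force: 61.3
time: 28.77
eef_pos: [0.6381, -0.1545, 0.111]
tcp_rot: [0.708, 0.706, 0.0, 0.001]
contact_force: [-0.9, 1.0, 7.5]
opening: 0.476
finger_force: 61.9
time: 29.18
eef_pos: [0.6383, -0.1545, 0.1074]
tcp_rot: [0.708, 0.706, -0.0, 0.001]
contact_force: [-9.2, 2.7, 21.9]
opening: 0.472
finger_force: 64.0
```

```bash
python3 -m handwheel '[0,0,0,0,0,0,0,0,0,0,0,0,0,0,0,0,0,0,0,0,0,0,0,0,0,0,0,0,0,0]'
python3 -m handwheel '[0,0,0,0,0,0,0,0,0,0,0,0,0,0,0,0,0,0,0,0,0,0,0,0,0,0,0.05,0,0,0]'
python3 -m handwheel '[0,0,0.1,0,0,0,0,0,0.2,0,0,0,-0.03,0.13,0.1,0,0,0,-0.06,0.258,0,0,0,0,-0.06,0.258,0,0,0,0]'
python3 -m handwheel '[-0.06,0.258,0,0,0,0,-0.06,0.258,0,0,0,0,-0.06,0.258,0,0,0,0,-0.06,0.258,0,0,0,0,-0.06,0.258,0,0,0,0]'
python3 -m handwheel '[-0.06,0.258,0,0,0,0,-0.06,0.258,0,0,0,0,-0.06,0.258,0,0,0,0,-0.06,0.258,0,0,0,0,-0.06,0.258,0,0,0,0]'
python3 -m handwheel '[-0.06,0.258,0,0,0,0,-0.053,0.226,0,0,0,0,0,0,-0.1,0,0,0,0,0,-0.2,0,0,0,0,0,-0.2,0,0,0]'
python3 -m handwheel '[0,0,-0.15,0,0,0,0,0,-0.05,0,0,0,0,0,0,0,0,0,0,0,0,0,0,0]'
```

```text
time: 29.6
eef_pos: [0.6383, -0.1545, 0.1074]
tcp_rot: [0.708, 0.706, -0.0, 0.001]
contact_force: [-9.8, 3.3, 22.2]
opening: 0.471
finger_force: 64.0
time: 30.02
eef_pos: [0.6381, -0.1545, 0.1119]
tcp_rot: [0.708, 0.706, 0.0, 0.001]
contact_force: [-0.6, -0.4, 7.4]
opening: 0.47
finger_force: 62.3
time: 30.43
eef_pos: [0.6153, -0.0577, 0.1702]
tcp_rot: [0.709, 0.705, 0.001, 0.002]
contact_force: [0.3, 0.6, -2.1]
opening: 0.474
finger_force: 61.2
time: 30.85
eef_pos: [0.5684, 0.1378, 0.1679]
tcp_rot: [0.708, 0.706, 0.0, -0.0]
contact_force: [-0.3, 0.4, -1.7]
opening: 0.476
finger_force: 61.2
time: 31.27
eef_pos: [0.5232, 0.3313, 0.1679]
tcp_rot: [0.708, 0.706, -0.0, -0.0]
contact_force: [0.6, -0.4, -1.1]
opening: 0.468
finger_force: 61.2
time: 31.68
eef_pos: [0.5077, 0.4038, 0.0939]
tcp_rot: [0.707, 0.707, 0.002, 0.001]
contact_force: [-0.1, -0.1, -2.3]
opening: 0.47
finger_force: 61.2
time: 32.02
eef_pos: [0.5078, 0.402, 0.0633]
tcp_rot: [0.708, 0.706, 0.0, 0.0]
contact_force: [0.3, 1.6, -0.3]
opening: 0.472
finger_force: 61.1
```

```bash
python3 -m handwheel '[0,0,-0.12,0,0,0,0,0,-0.06,0,0,0,0,0,-0.028,0,0,0,0,0,0,0,0,0,0,0,-0.007,0,0,0]'
python3 -m handwheel '[0,0,0,0,0,0,0,0,0,0,0,0,0,0,0,0,0,0,0,0,0,0,0,0]' 1
python3 -m handwheel '[0,0,0.15,0,0,0,0,0,0.25,0,0,0,0,0,0.25,0,0,0,0,0,0.15,0,0,0,-0.1,-0.075,0,0,0,0]'
python3 -m handwheel '[-0.197,-0.151,0,0,0,0,-0.197,-0.151,0,0,0,0,-0.197,-0.151,0,0,0,0,-0.197,-0.151,0,0,0,0,-0.1,-0.075,0,0,0,0]'
python3 -m handwheel '[0,0,0,0,0,0,0,0,0,0,0,0]'
python3 - <<'E'
from h import *
s=ctrl.get_state(); print(s["eef_pos"],s["contact_force"])
J=dict(jar1=(.509,.467,.043),jar2=(.508,.402,.051),jar3=(.357,.288,.056),jar4=(.452,.003,.064))
for n in("top","scene"):
    p,d=imaging.read_camera(n); np.savez(n+"3.npz",p=p,d=d); discfit(n,d)
    for k,c in J.items(): print(n,k,capd(n,d,c,c[2],lo=.006,r=.035 if k in("jar1","jar2") else .06))
E
```

```text
time: 32.43
eef_pos: [0.5082, 0.4021, 0.0314]
tcp_rot: [0.708, 0.706, 0.001, 0.0]
contact_force: [-0.3, 0.2, -0.8]
opening: 0.474
finger_force: 61.1
time: 32.77
eef_pos: [0.5082, 0.402, 0.0312]
tcp_rot: [0.708, 0.706, 0.001, 0.0]
contact_force: [-0.1, 0.3, 0.5]
opening: 0.992
finger_force: 0.0
time: 33.18
eef_pos: [0.4982, 0.3936, 0.1593]
tcp_rot: [0.708, 0.706, 0.008, 0.002]
contact_force: [0.6, 0.8, 1.1]
opening: 1.007
finger_force: 0.0
time: 33.6
eef_pos: [0.3561, 0.2868, 0.1496]
tcp_rot: [0.708, 0.706, -0.001, -0.0]
contact_force: [0.6, 0.2, -0.8]
opening: 0.997
finger_force: 0.0
time: 33.77
eef_pos: [0.3594, 0.2886, 0.151]
tcp_rot: [0.708, 0.706, 0.001, 0.0]
contact_force: [1.0, -0.1, 1.2]
opening: 0.998
finger_force: 0.0
[0.3594185  0.28859814 0.15097827] [ 1.00998903 -0.0765786   1.16679651]
top disc plane [-0.0103 -0.0335  0.0353] stage [ 0.0027 -0.0042  0.0285] dz 0.0068 170 572
top jar1 (array([507.4, 465.5,  24.2,  31.3]), np.int32(62))
top jar2 (array([505.7, 398.2,  34.3,  37.4]), np.int32(95))
top jar3 (array([357.6, 283.4,  39.3,  37.5]), np.int32(115))
top jar4 (array([449.3,   2.6,  46.8,  50.3]), np.int32(188))
scene disc plane [ 0.0047 -0.0097  0.0345] stage [-0.0018 -0.0024  0.0281] dz 0.0064 203 709
scene jar1 (array([516.5, 465.8,  34.9,  30.4]), np.int32(74))
scene jar2 (array([515.5, 398.5,  42.1,  36.2]), np.int32(107))
scene jar3 (array([362.3, 289.2,  51. ,  39.4]), np.int32(105))
scene jar4 (array([459.2,   4. ,  55. ,  50. ]), np.int32(164))
```

```bash
python3 -m handwheel '[0,0,-0.2,0,0,0,0,0,-0.25,0,0,0,0,0,-0.2,0,0,0,0,0,-0.08,0,0,0,0,0,0,0,0,0]'
python3 -m handwheel '[0,0,-0.05,0,0,0,0,0,-0.045,0,0,0,0,0,0,0,0,0,0,0,0,0,0,0]'
python3 -m handwheel '[0,0,0,0,0,0,0,0,0,0,0,0,0,0,0,0,0,0,0,0,0,0,0,0,0,0,0,0,0,0]' 0 65
```

```text
time: 34.28
eef_pos: [0.3581, 0.288, 0.0374]
tcp_rot: [0.708, 0.706, -0.003, -0.001]
contact_force: [-0.7, -0.1, -0.1]
opening: 0.997
finger_force: 0.0
time: 34.62
eef_pos: [0.3603, 0.2891, 0.0272]
tcp_rot: [0.708, 0.706, 0.001, 0.0]
contact_force: [-0.7, 0.3, -1.4]
opening: 1.004
finger_force: 0.0
time: 35.03
eef_pos: [0.3603, 0.2891, 0.0276]
tcp_rot: [0.708, 0.706, 0.001, 0.0]
contact_force: [-0.1, -0.2, 3.6]
opening: 0.557
finger_force: 67.1
```

```bash
python3 -m handwheel '[0,0,0.1,0,0,0,0,0,0.25,0,0,0,0,0,0.25,0,0,0,0,0,0.25,0,0,0,0.069,-0.11,0.05,0,0,0]'
python3 -m handwheel '[0.138,-0.22,0,0,0,0,0.138,-0.22,0,0,0,0,0.138,-0.22,0,0,0,0,0.138,-0.22,0,0,0,0,0.138,-0.22,0,0,0,0]'
python3 -m handwheel '[0.138,-0.22,0,0,0,0,0.138,-0.22,0,0,0,0,0.138,-0.22,0,0,0,0,0.138,-0.22,0,0,0,0,0.138,-0.22,0,0,0,0]'
python3 -m handwheel '[0.138,-0.22,0,0,0,0,0.138,-0.22,0,0,0,0,0.128,-0.207,0,0,0,0,0,0,-0.1,0,0,0,0,0,-0.13,0,0,0]'
python3 -m handwheel '[0,0,0,0,0,0,0,0,0,0,0,0,0,0,-0.06,0,0,0,0,0,-0.04,0,0,0,0,0,-0.02,0,0,0]'
python3 -m handwheel '[0,0,-0.025,0,0,0,0,0,-0.025,0,0,0,0,0,-0.01,0,0,0,0,0,0,0,0,0,0,0,0,0,0,0]'
```

```text
time: 35.45
eef_pos: [0.372, 0.2748, 0.1682]
tcp_rot: [0.707, 0.707, 0.006, 0.001]
contact_force: [0.7, 1.2, 0.5]
opening: 0.555
finger_force: 67.3
time: 35.87
eef_pos: [0.4735, 0.1055, 0.1613]
tcp_rot: [0.708, 0.706, -0.0, -0.0]
contact_force: [0.6, -0.0, -0.7]
opening: 0.558
finger_force: 67.3
time: 36.28
eef_pos: [0.5771, -0.0596, 0.1609]
tcp_rot: [0.708, 0.706, -0.0, -0.001]
contact_force: [0.6, 1.3, -0.4]
opening: 0.559
finger_force: 67.3
time: 36.7
eef_pos: [0.6395, -0.1579, 0.1284]
tcp_rot: [0.709, 0.705, 0.001, 0.002]
contact_force: [0.2, 0.4, -1.7]
opening: 0.558
finger_force: 67.4
time: 37.12
eef_pos: [0.6386, -0.155, 0.1111]
tcp_rot: [0.708, 0.706, 0.001, 0.002]
contact_force: [-0.4, 0.3, 7.2]
opening: 0.557
finger_force: 67.8
time: 37.53
eef_pos: [0.6388, -0.155, 0.1075]
tcp_rot: [0.708, 0.706, -0.0, 0.001]
contact_force: [-9.8, 2.7, 22.7]
opening: 0.561
finger_force: 69.8
```

```bash
python3 -m handwheel '[0,0,0,0,0,0,0,0,0,0,0,0,0,0,0,0,0,0,0,0,0,0,0,0,0,0,0,0,0,0]'
python3 -m handwheel '[0,0,0,0,0,0,0,0,0,0,0,0,0,0,0,0,0,0,0,0,0,0,0,0,0,0,0.05,0,0,0]'
python3 -m handwheel '[0,0,0.1,0,0,0,0,0,0.2,0,0,0,-0.033,0.126,0.1,0,0,0,-0.067,0.251,0,0,0,0,-0.067,0.251,0,0,0,0]'
python3 -m handwheel '[-0.067,0.251,0,0,0,0,-0.067,0.251,0,0,0,0,-0.067,0.251,0,0,0,0,-0.067,0.251,0,0,0,0,-0.067,0.251,0,0,0,0]'
python3 -m handwheel '[-0.067,0.251,0,0,0,0,-0.067,0.251,0,0,0,0,-0.067,0.251,0,0,0,0,-0.067,0.251,0,0,0,0,-0.067,0.251,0,0,0,0]'
python3 -m handwheel '[-0.03,0.126,0,0,0,0,0,0,-0.1,0,0,0,0,0,-0.2,0,0,0,0,0,-0.2,0,0,0,0,0,-0.15,0,0,0]'
python3 -m handwheel '[0,0,-0.05,0,0,0,0,0,0,0,0,0,0,0,0,0,0,0]'
```

```text
time: 37.95
eef_pos: [0.6388, -0.155, 0.1075]
tcp_rot: [0.708, 0.706, 0.0, 0.001]
contact_force: [-10.1, 3.0, 21.4]
opening: 0.557
finger_force: 69.8
time: 38.37
eef_pos: [0.6387, -0.1549, 0.1119]
tcp_rot: [0.708, 0.706, 0.001, 0.002]
contact_force: [-1.8, 0.2, 5.2]
opening: 0.555
finger_force: 68.4
time: 38.78
eef_pos: [0.6132, -0.0607, 0.1701]
tcp_rot: [0.709, 0.705, 0.001, 0.002]
contact_force: [1.2, 0.6, -1.6]
opening: 0.558
finger_force: 67.2
time: 39.2
eef_pos: [0.561, 0.1295, 0.1679]
tcp_rot: [0.708, 0.706, 0.0, -0.0]
contact_force: [0.1, 1.0, -2.1]
opening: 0.557
finger_force: 67.2
time: 39.62
eef_pos: [0.5106, 0.3177, 0.1679]
tcp_rot: [0.708, 0.706, -0.0, 0.0]
contact_force: [1.2, -0.5, -1.8]
opening: 0.554
finger_force: 67.2
time: 40.03
eef_pos: [0.5059, 0.3348, 0.0681]
tcp_rot: [0.708, 0.706, -0.001, -0.0]
contact_force: [0.1, -1.0, -0.8]
opening: 0.556
finger_force: 67.2
time: 40.28
eef_pos: [0.5077, 0.335, 0.0633]
tcp_rot: [0.708, 0.706, 0.0, 0.0]
contact_force: [-0.2, 0.7, -1.8]
opening: 0.56
finger_force: 67.2
```

```bash
python3 -m handwheel '[0,0,-0.12,0,0,0,0,0,-0.06,0,0,0,0,0,-0.028,0,0,0,0,0,0,0,0,0,0,0,-0.007,0,0,0]'
python3 -m handwheel '[0,0,0,0,0,0,0,0,0,0,0,0,0,0,0,0,0,0,0,0,0,0,0,0]' 1
python3 -m handwheel '[0,0,0.15,0,0,0,0,0,0.25,0,0,0,0,0,0.25,0,0,0,0,0,0.15,0,0,0,-0.02,-0.123,0,0,0,0]'
python3 -m handwheel '[-0.04,-0.246,0,0,0,0,-0.04,-0.246,0,0,0,0,-0.04,-0.246,0,0,0,0,-0.04,-0.246,0,0,0,0,-0.04,-0.246,0,0,0,0]'
python3 -m handwheel '[-0.04,-0.246,0,0,0,0,-0.04,-0.246,0,0,0,0,-0.04,-0.246,0,0,0,0,-0.02,-0.12,0,0,0,0,0,0,0,0,0,0]'
python3 -m handwheel '[0,0,0,0,0,0,0,0,0,0,0,0]'
python3 - <<'E'
from h import *
s=ctrl.get_state(); print(s["eef_pos"],s["contact_force"])
J=dict(jar1=(.509,.467,.043),jar2=(.508,.402,.051),jar3=(.508,.335,.059),jar4=(.452,.003,.064))
for n in("top","scene"):
    p,d=imaging.read_camera(n); np.savez(n+"3.npz",p=p,d=d); discfit(n,d)
    for k,c in J.items(): print(n,k,capd(n,d,c,c[2],lo=.006,r=.035 if k!="jar4" else .06))
    print(blob(n,p,(.611,.154,.036),lambda w:w.max(2)>(185 if n=="top" else 150),half=12))
E
```

```text
time: 40.7
eef_pos: [0.508, 0.335, 0.0313]
tcp_rot: [0.708, 0.706, 0.001, 0.0]
contact_force: [-0.2, 0.2, -1.0]
opening: 0.56
finger_force: 67.2
time: 41.03
eef_pos: [0.508, 0.335, 0.0312]
tcp_rot: [0.708, 0.706, 0.001, 0.0]
contact_force: [0.7, -0.8, 0.1]
opening: 1.0
finger_force: 0.0
time: 41.45
eef_pos: [0.5087, 0.3197, 0.1588]
tcp_rot: [0.708, 0.707, 0.007, 0.003]
contact_force: [1.6, -1.2, 1.6]
opening: 1.0
finger_force: 0.0
time: 41.87
eef_pos: [0.474, 0.1304, 0.1509]
tcp_rot: [0.708, 0.706, 0.0, 0.0]
contact_force: [1.5, -0.7, 0.2]
opening: 0.998
finger_force: 0.0
time: 42.28
eef_pos: [0.4533, 0.0002, 0.151]
tcp_rot: [0.71, 0.704, -0.0, 0.001]
contact_force: [0.6, 0.2, -0.5]
opening: 1.0
finger_force: 0.0
time: 42.45
eef_pos: [0.4536, 0.0036, 0.1507]
tcp_rot: [0.708, 0.706, 0.0, 0.0]
contact_force: [-0.5, -0.3, 0.3]
opening: 0.997
finger_force: 0.0
[0.45362547 0.00360764 0.15065305] [-0.49339148 -0.26897294  0.26587987]
top disc plane [-0.0028 -0.0065  0.0351] stage [-0.0052  0.0013  0.0283] dz 0.0068 169 577
top jar1 (array([507.6, 465.3,  24.2,  31.3]), np.int32(62))
top jar2 (array([505. , 398.3,  34.3,  37.7]), np.int32(97))
top jar3 (array([505.5, 333.5,  40.9,  44.3]), np.int32(137))
top jar4 None
(array([607.2, 155.4,  40.5]), array([607.6, 155.1]), array([41.1, 40.6]), 45.4)
scene disc plane [0.0034 0.0118 0.0343] stage [-0.0001 -0.0017  0.0282] dz 0.0061 210 704
scene jar1 (array([516.3, 465.8,  35.3,  33.3]), np.int32(73))
scene jar2 (array([515.4, 398.7,  41.7,  36.2]), np.int32(106))
scene jar3 (array([515.1, 334.3,  47.8,  42.1]), np.int32(145))
scene jar4 (array([414.8,  15.8,  36.8,  49.8]), np.int32(99))
(array([610.4, 156.3,  38.6]), array([610.2, 156.4]), array([39. , 38.9]), 26.3)
```

```bash
python3 -m handwheel '[0.2,-0.15,0.1,0,0,0,0.2,-0.2,0,0,0,0,0.2,-0.2,0,0,0,0,0.1,-0.2,0,0,0,0,0,-0.1,0,0,0,0]'
python3 - <<'E'
from h import *
for n in("top","scene"):
    p,d=imaging.read_camera(n); np.savez(n+"4.npz",p=p,d=d)
    print(capd(n,d,(.415,.01),.064,lo=.006,r=.09))
    u=proj(n,(.43,.01,.03))[0].astype(int); cv2.imwrite(f"pics/{n}6.png",cv2.resize(p[u[1]-30:u[1]+30,u[0]-40:u[0]+40],None,fx=5,fy=5,interpolation=cv2.INTER_CUBIC))
a=cv2.imread("pics/top6.png");b=cv2.imread("pics/scene6.png"); cv2.imwrite("pics/c6.png",np.hstack([a,b]))
E
```

```text
time: 42.97
eef_pos: [0.5606, -0.1252, 0.1659]
tcp_rot: [0.708, 0.706, 0.0, 0.001]
contact_force: [-0.8, -0.3, 0.1]
opening: 1.002
finger_force: 0.0
(array([407.3,  33.5,  26.4,  16.4]), np.int32(20))
(array([407.2,  17.4,  57.6,  48.6]), np.int32(145))
```

View pics/c6.png

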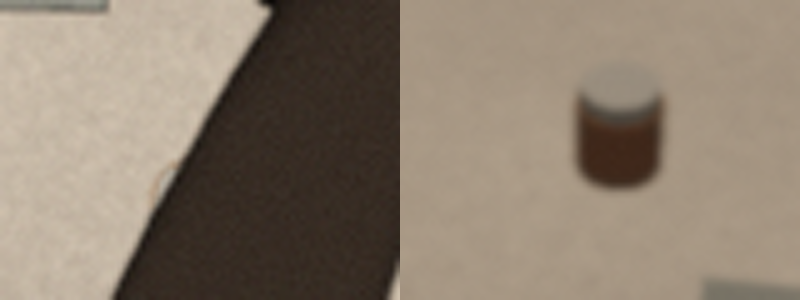

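```bash
python3 -m handwheel '[-0.067,0.073,0,0,0,0.077,-0.067,0.073,0,0,0,0.077,-0.067,0.073,0,0,0,0.077,-0.067,0.073,0,0,0,0.077,-0.067,0.073,0,0,0,0.077]'
python3 -m handwheel '[-0.067,0.073,0,0,0,0.077,-0.067,0.073,0,0,0,0.077,-0.067,0.073,0,0,0,0.077,-0.067,0.073,0,0,0,0.077,-0.067,0.073,0,0,0,0.077]'
python3 -m handwheel '[-0.067,0.073,0,0,0,0.077,-0.067,0.073,0,0,0,0.077,-0.067,0.073,0,0,0,0.077,0,0,0,0,0.05,0,0,0,0,0,0.075,0]'
python3 -m handwheel '[0,0,0,0,0.075,0,0,0,0,0,0,0,-0.1,0,0,0,0,0,-0.1,0,0,0,0,0,0,0,0,0,0,0]'
python3 -m handwheel '[0,0,0,0,0,0,0,0,0,0,0,0]'
```

```text
time: 43.48
eef_pos: [0.5055, -0.066, 0.1649]
tcp_rot: [0.463, 0.887, 0.0, -0.001]
contact_force: [0.7, -0.2, -0.1]
opening: 1.001
finger_force: 0.0
time: 43.9
eef_pos: [0.455, -0.0114, 0.1649]
tcp_rot: [0.177, 0.984, 0.0, -0.001]
contact_force: [-0.1, 0.3, -0.6]
opening: 1.003
finger_force: 0.0
time: 44.32
eef_pos: [0.4234, 0.0216, 0.1654]
tcp_rot: [-0.001, 0.995, -0.0, -0.1]
contact_force: [0.6, 0.2, -0.8]
opening: 0.998
finger_force: 0.0
time: 44.73
eef_pos: [0.3935, 0.0205, 0.1644]
tcp_rot: [0.0, 0.988, 0.0, -0.157]
contact_force: [-0.2, 0.0, -0.2]
opening: 0.996
finger_force: 0.0
time: 44.9
eef_pos: [0.3966, 0.0195, 0.1656]
tcp_rot: [0.001, 0.988, -0.0, -0.155]
contact_force: [-0.3, -0.1, -0.1]
opening: 1.002
finger_force: 0.0
```

```bash
python3 -m handwheel '[0.03,-0.016,-0.15,0,0,0,0,0,-0.2,0,0,0,0,0,-0.2,0,0,0,0,0,-0.1,0,0,0,0,0,0,0,0,0]'
python3 -m handwheel '[0,0,-0.1,0,0,0,0,0,-0.09,0,0,0,0,0,-0.04,0,0,0,0,0,0,0,0,0,0,0,0,0,0,0]'
```

```text
time: 45.32
eef_pos: [0.3989, 0.0172, 0.0649]
tcp_rot: [0.001, 0.987, 0.001, -0.16]
contact_force: [-0.2, -0.5, -0.6]
opening: 1.001
finger_force: 0.0
time: 45.73
eef_pos: [0.4019, 0.0165, 0.0342]
tcp_rot: [0.001, 0.988, -0.0, -0.156]
contact_force: [0.0, 0.3, 0.5]
opening: 0.996
finger_force: 0.0
```

```bash
python3 -m handwheel '[0,0,0,0,0,0,0,0,0,0,0,0,0,0,0,0,0,0,0,0,0,0,0,0,0,0,0,0,0,0]' 0 50
python3 -m handwheel '[0,0,0.03,0,0,0,0,0,0.03,0,0,0,0.1,0,0,0,0,0,0.15,0,0,0,0,0,0.15,0,0,0,0,0]'
python3 -m handwheel '[0.08,0,0,0,0,0,0,0,0,0,0,0,0,0,-0.03,0,0,0,0,0,-0.02,0,0,0,0,0,0,0,0,0]'
python3 -m handwheel '[0,0,-0.01,0,0,0,0,0,0,0,0,0,0,0,0,0,0,0]'
```

```text
time: 46.15
eef_pos: [0.4024, 0.0165, 0.0347]
tcp_rot: [0.001, 0.988, -0.0, -0.155]
contact_force: [1.1, 1.5, 5.7]
opening: 0.641
finger_force: 53.1
time: 46.57
eef_pos: [0.4608, 0.0167, 0.0421]
tcp_rot: [0.001, 0.988, -0.0, -0.157]
contact_force: [-0.6, -0.0, -2.4]
opening: 0.638
finger_force: 53.2
time: 46.98
eef_pos: [0.4718, 0.0168, 0.0347]
tcp_rot: [0.001, 0.987, -0.0, -0.158]
contact_force: [-0.7, 1.0, 0.0]
opening: 0.646
finger_force: 53.4
time: 47.23
eef_pos: [0.4719, 0.0167, 0.0347]
tcp_rot: [0.001, 0.987, -0.0, -0.158]
contact_force: [-3.5, 0.1, 8.8]
opening: 0.64
finger_force: 54.1
```

```bash
python3 -m handwheel '[0,0,0.005,0,0,0,0,0,0,0,0,0,0,0,0,0,0,0,0,0,0,0,0,0,0,0,0,0,-0.05,0]' 1
python3 -m handwheel '[0,0,0,0,-0.075,0,0,0,0,0,-0.075,0,0,0,0,0,0,0,0,0,0,0,0,0]'
python3 - <<'E'
from h import *
s=ctrl.get_state(); print(s["eef_pos"],s["tcp_rot"],s["contact_force"])
p,d=imaging.read_camera("scene"); print(capd("scene",d,(.475,.017),.064,lo=.006,r=.05))
u=proj("scene",(.47,.01,.03))[0].astype(int); cv2.imwrite("pics/s7.png",cv2.resize(p[u[1]-40:u[1]+30,u[0]-40:u[0]+40],None,fx=6,fy=6,interpolation=cv2.INTER_CUBIC))
E
```

```text
time: 47.65
eef_pos: [0.4746, 0.0163, 0.0338]
tcp_rot: [0.001, 0.993, -0.0, -0.117]
contact_force: [-0.3, -0.3, 0.0]
opening: 1.003
finger_force: 0.0
time: 47.98
eef_pos: [0.4719, 0.0167, 0.0339]
tcp_rot: [0.001, 1.0, 0.0, -0.002]
contact_force: [0.9, -0.3, 0.6]
opening: 1.0
finger_force: 0.0
[0.47187842 0.01673974 0.0339246 ] [ 1.10302392e-03  9.99998036e-01  1.02516177e-04 -1.64321322e-03] [ 0.9168333  -0.31123264  0.57116218]
(array([478.5,  14.7,  49.6,  49.8]), np.int32(152))
```

View pics/s7.png

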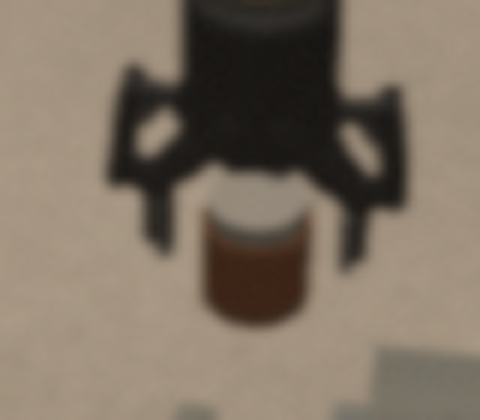

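```bash
python3 -m handwheel '[0,0,-0.036,0,0,0,0,0,0,0,0,0,0,0,0,0,0,0]'
python3 -m handwheel '[0,0,0,0,0,0,0,0,0,0,0,0,0,0,0,0,0,0,0,0,0,0,0,0,0,0,0,0,0,0]' 0 75
```

```text
time: 48.28
eef_pos: [0.4738, 0.0165, 0.0284]
tcp_rot: [0.001, 1.0, 0.0, -0.001]
contact_force: [-0.0, 0.8, -0.6]
opening: 0.999
finger_force: 0.0
time: 48.7
eef_pos: [0.4738, 0.0165, 0.0291]
tcp_rot: [0.001, 1.0, -0.0, 0.001]
contact_force: [0.9, 0.4, 0.4]
opening: 0.639
finger_force: 79.2
```

```bash
python3 -m handwheel '[0,0,0.1,0,0,0,0,0,0.25,0,0,0,0,0,0.25,0,0,0,0,0,0.25,0,0,0,0.09,-0.095,0.05,0,0,0]'
python3 -m handwheel '[0.183,-0.19,0,0,0,0,0.183,-0.19,0,0,0,0,0.183,-0.19,0,0,0,0,0.183,-0.19,0,0,0,0,0.183,-0.19,0,0,0,0]'
python3 -m handwheel '[0.09,-0.095,0,0,0,0,0,0,-0.1,0,0,0,0,0,-0.13,0,0,0,0,0,0,0,0,0,0,0,0,0,0,0]'
python3 -m handwheel '[0,0,-0.06,0,0,0,0,0,-0.04,0,0,0,0,0,-0.02,0,0,0,0,0,0,0,0,0,0,0,0,0,0,0]'
python3 -m handwheel '[0,0,-0.025,0,0,0,0,0,-0.025,0,0,0,0,0,-0.01,0,0,0,0,0,0,0,0,0,0,0,0,0,0,0]'
```

```text
time: 49.12
eef_pos: [0.488, 0.0034, 0.1696]
tcp_rot: [-0.0, 1.0, -0.0, 0.004]
contact_force: [2.2, 0.1, -2.0]
opening: 0.633
finger_force: 80.0
time: 49.53
eef_pos: [0.6241, -0.1413, 0.1623]
tcp_rot: [0.001, 1.0, 0.0, -0.001]
contact_force: [1.0, 0.1, -1.4]
opening: 0.642
finger_force: 80.0
time: 49.95
eef_pos: [0.6355, -0.1537, 0.1263]
tcp_rot: [0.001, 1.0, 0.001, -0.003]
contact_force: [0.8, -0.4, -2.6]
opening: 0.64
finger_force: 80.0
time: 50.37
eef_pos: [0.6385, -0.1546, 0.1136]
tcp_rot: [0.001, 1.0, -0.0, 0.001]
contact_force: [-1.2, 0.8, 4.8]
opening: 0.643
finger_force: 80.0
time: 50.78
eef_pos: [0.6388, -0.1546, 0.109]
tcp_rot: [0.001, 1.0, -0.0, 0.001]
contact_force: [-9.0, 4.4, 20.2]
opening: 0.643
finger_force: 82.6
```

```bash
python3 -m handwheel '[0,0,-0.012,0,0,0,0,0,0,0,0,0,0,0,0,0,0,0,0,0,0,0,0,0,0,0,0,0,0,0]'
python3 -m handwheel '[0,0,0,0,0,0,0,0,0,0,0,0,0,0,0,0,0,0,0,0,0,0,0,0,0,0,0,0,0,0]'
python3 -m handwheel '[0,0,0,0,0,0,0,0,0,0,0,0,0,0,0,0,0,0,0,0,0,0,0,0,0,0,0.05,0,0,0]'
python3 -m handwheel '[0,0,0.1,0,0,0,0,0,0.2,0,0,0,-0.012,0.13,0.1,0,0,0,-0.025,0.259,0,0,0,0,-0.025,0.259,0,0,0,0]'
python3 -m handwheel '[-0.025,0.259,0,0,0,0,-0.025,0.259,0,0,0,0,-0.025,0.259,0,0,0,0,-0.025,0.259,0,0,0,0,-0.025,0.259,0,0,0,0]'
python3 -m handwheel '[-0.012,0.13,0,0,0,0,0,0,-0.1,0,0,0,0,0,-0.2,0,0,0,0,0,-0.2,0,0,0,0,0,-0.1,0,0,0]'
python3 -m handwheel '[0,0,-0.03,0,0,0,0,0,0,0,0,0,0,0,0,0,0,0]'
```

```text
time: 51.2
eef_pos: [0.6389, -0.1546, 0.109]
tcp_rot: [0.001, 1.0, -0.0, 0.001]
contact_force: [-11.5, 4.6, 26.1]
opening: 0.641
finger_force: 82.6
time: 51.62
eef_pos: [0.6389, -0.1546, 0.109]
tcp_rot: [0.001, 1.0, -0.0, 0.001]
contact_force: [-12.1, 4.0, 26.9]
opening: 0.638
finger_force: 82.6
time: 52.03
eef_pos: [0.6386, -0.1546, 0.1127]
tcp_rot: [0.001, 1.0, -0.001, 0.001]
contact_force: [-1.5, 0.9, 4.7]
opening: 0.639
finger_force: 81.3
time: 52.45
eef_pos: [0.6287, -0.0574, 0.1699]
tcp_rot: [0.002, 1.0, -0.0, 0.002]
contact_force: [1.0, 0.3, -3.0]
opening: 0.639
finger_force: 80.3
time: 52.87
eef_pos: [0.6082, 0.1389, 0.1675]
tcp_rot: [0.001, 1.0, -0.0, -0.001]
contact_force: [0.8, 0.5, -2.6]
opening: 0.64
finger_force: 80.3
time: 53.28
eef_pos: [0.6045, 0.1567, 0.0736]
tcp_rot: [0.0, 1.0, -0.0, -0.004]
contact_force: [-0.7, 0.5, -3.4]
opening: 0.641
finger_force: 80.3
time: 53.53
eef_pos: [0.6081, 0.1566, 0.0742]
tcp_rot: [0.001, 1.0, 0.0, 0.0]
contact_force: [0.6, 0.4, -2.2]
opening: 0.639
finger_force: 80.3
```

```bash
python3 -m handwheel '[0,0,-0.03,0,0,0,0,0,-0.02,0,0,0,0,0,0,0,0,0,0,0,0,0,0,0]'
python3 -m handwheel '[0,0,-0.009,0,0,0,0,0,0,0,0,0,0,0,0,0,0,0]'
python3 -m handwheel '[0,0,-0.008,0,0,0,0,0,0,0,0,0,0,0,0,0,0,0]'
```

```text
time: 53.87
eef_pos: [0.6078, 0.1565, 0.0665]
tcp_rot: [0.001, 1.0, 0.0, 0.0]
contact_force: [-0.6, 0.5, -3.0]
opening: 0.643
finger_force: 80.3
time: 54.12
eef_pos: [0.6082, 0.1566, 0.0652]
tcp_rot: [0.001, 1.0, 0.0, 0.001]
contact_force: [0.9, 0.1, -0.2]
opening: 0.64
finger_force: 80.5
time: 54.37
eef_pos: [0.6082, 0.1566, 0.0652]
tcp_rot: [0.001, 1.0, -0.0, 0.0]
contact_force: [-2.1, -0.7, 4.3]
opening: 0.637
finger_force: 80.6
```

Contact made; release, retreat and check.

```bash
python3 -m handwheel '[0,0,0.003,0,0,0,0,0,0,0,0,0,0,0,0,0,0,0,0,0,0,0,0,0]' 1
python3 -m handwheel '[0,0,0.1,0,0,0,0,0,0.2,0,0,0,0,0,0.25,0,0,0,0,0,0.25,0,0,0,0,-0.1,0.1,0,0,0]'
python3 -m handwheel '[-0.1,-0.22,0,0,0,0,-0.1,-0.22,0,0,0,0,-0.1,-0.22,0,0,0,0,-0.1,-0.22,0,0,0,0,-0.1,-0.22,0,0,0,0]'
python3 -m handwheel '[-0.1,-0.22,0,0,0,0,-0.1,-0.22,0,0,0,0,0,0,0,0,0,0,0,0,0,0,0,0,0,0,0,0,0,0]'
python3 - <<'E'
from h import *
J=dict(jar1=(.509,.467,.043),jar2=(.508,.402,.051),jar3=(.508,.335,.059),jar4=(.608,.1565,.1))
for n in("top","scene"):
    p,d=imaging.read_camera(n); np.savez(n+"5.npz",p=p,d=d)
    for k,c in J.items(): print(n,k,capd(n,d,c,c[2],lo=.006,r=.035))
    u=proj(n,(.56,.29,.03))[0].astype(int); cv2.imwrite(f"pics/{n}8.png",cv2.resize(p[u[1]-50:u[1]+50,u[0]-66:u[0]+66],(400,300),interpolation=cv2.INTER_CUBIC))
    print(blob(n,p,(.51,-.388,.044),lambda w:w.max(2)>100,half=8))
cv2.imwrite("pics/c8.png",np.hstack([cv2.imread("pics/top8.png"),cv2.imread("pics/scene8.png")]))
E
```

```text
time: 54.7
eef_pos: [0.6076, 0.1566, 0.0637]
tcp_rot: [0.001, 1.0, 0.0, -0.0]
contact_force: [-0.0, -0.1, -0.2]
opening: 0.998
finger_force: 0.0
time: 55.12
eef_pos: [0.61, 0.1433, 0.2053]
tcp_rot: [-0.0, 1.0, 0.001, 0.005]
contact_force: [1.6, -0.2, 2.4]
opening: 1.003
finger_force: 0.0
time: 55.53
eef_pos: [0.5313, -0.0251, 0.1983]
tcp_rot: [0.001, 1.0, -0.0, -0.0]
contact_force: [-0.0, -0.7, 0.7]
opening: 1.001
finger_force: 0.0
time: 55.95
eef_pos: [0.5024, -0.0896, 0.1985]
tcp_rot: [0.001, 1.0, 0.0, -0.0]
contact_force: [-0.3, -0.2, 0.7]
opening: 1.001
finger_force: 0.0
top jar1 (array([507.4, 465.5,  24.2,  31.3]), np.int32(62))
top jar2 (array([505.2, 398.1,  34.3,  37.7]), np.int32(96))
top jar3 (array([505.2, 333.3,  44.3,  44.3]), np.int32(139))
top jar4 (array([600.2, 152.9,  51. ,  50.1]), np.int32(188))
(array([ 507.1, -389.6,   33.6]), array([ 507.6, -389.7]), array([32.8, 34. ]), 87.5)
scene jar1 (array([516.9, 465.9,  35.3,  30.4]), np.int32(76))
scene jar2 (array([515.4, 398.8,  42.9,  36.2]), np.int32(106))
scene jar3 (array([515.1, 334. ,  47.8,  43.7]), np.int32(144))
scene jar4 (array([610.6, 154.2,  56.9,  49.3]), np.int32(239))
(array([ 511.2, -387.3,   28.5]), array([ 510.9, -387.5]), array([28. , 29.5]), 7.5)
```

View pics/c8.png

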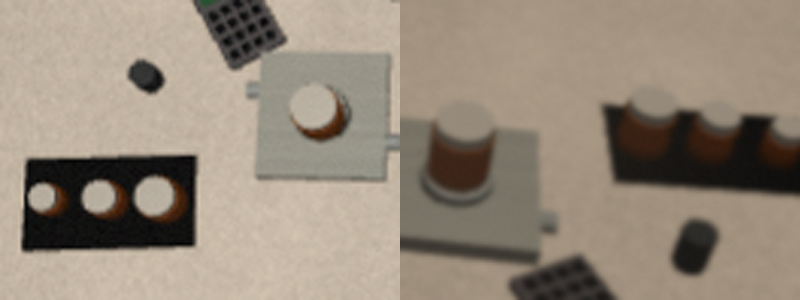

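```bash
python3 - <<'E'
from h import *
p=np.load("scene5.npz")["p"]; d=np.load("scene5.npz")["d"]
# column profile through jar axis: pixel rows -> x on z=.036 plane
for dc in(-2,0,2):
    u=proj("scene",(.62,.1545,.036))[0].round().astype(int); c=u[0]+dc
    for r in range(u[1]-4,u[1]+16): 
        print(dc,r,p[r,c],(ray("scene",[(c,r)],.036)[0][:2]*1000).round(1)) if dc==0 else None
a=p[170:230,285:365]; cv2.imwrite("pics/s9.png",cv2.resize(a,None,fx=9,fy=9,interpolation=cv2.INTER_CUBIC))
E
```

```text
0 212 [25 38 61] [604.8 153.6]
0 213 [24 38 62] [608.6 153.7]
0 214 [23 36 60] [612.4 153.7]
0 215 [22 36 59] [616.2 153.8]
0 216 [23 37 59] [619.9 153.9]
0 217 [24 37 58] [623.6 154. ]
0 218 [28 40 59] [627.3 154.1]
0 219 [48 59 72] [631.  154.2]
0 220 [76 87 94] [634.6 154.3]
0 221 [ 89  98 102] [638.3 154.3]
0 222 [77 85 88] [641.9 154.4]
0 223 [62 68 71] [645.5 154.5]
0 224 [69 76 80] [649.  154.6]
0 225 [ 86  97 101] [652.6 154.7]
0 226 [ 99 111 117] [656.1 154.8]
0 227 [104 116 122] [659.6 154.8]
0 228 [104 117 122] [663.1 154.9]
0 229 [104 116 122] [666.6 155. ]
0 230 [104 117 124] [670.1 155.1]
0 231 [105 118 124] [673.5 155.2]
```

View pics/s9.png

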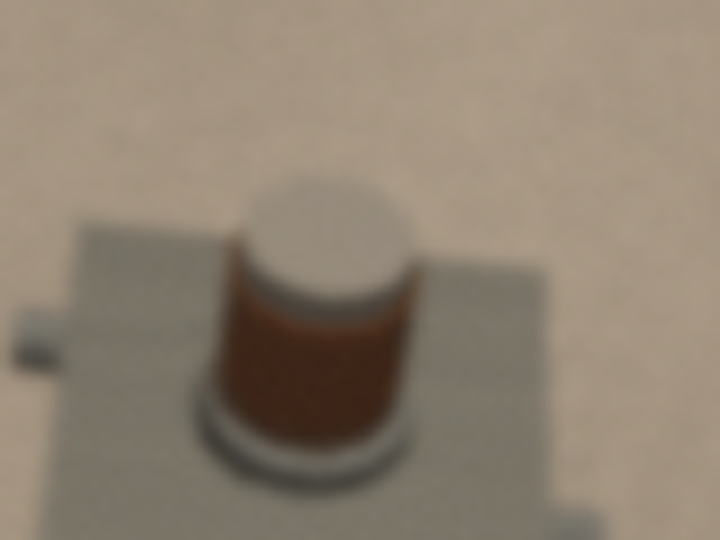

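```bash
python3 -c "
from plant import ctrl; print(ctrl.sign_off())"
```

```text
the job is handed in; nothing more can be done
None
```

The job is handed in at about 56 s of the 210 s allowed. The loupe is in the accessory box and the disc is seated flat in the recess. All four jars were there and pressed in order. Jars 1–3 stand upright on the mat, and jar4 stands on the disc about 6 mm off centre (limit 12 mm); it had been knocked aside mid-run and was recovered. Sign-off did not report the verdict.

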